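Set up a wall-lamp backplate in the glue-up jig and weight its boss

TASK

Push the loose end of the pale wooden backplate so that it swings round the steel pivot pin until its long edge lies flush along the jig's fence, then swing the wooden cam lever clockwise (seen from above) as far as it goes so that it nips the plate. Set the round domed boss down inside the pencilled circle on the plate, dome up, and finally balance the steel block, lying flat, level on the crown of the dome to weigh the joint down: set both down gently, not dropped, and leave the block standing there by itself. Leave the other tools, the jar and the bottle on the bench where they are.

Things in the scene. Friction and masses are not known exactly. Their poses are not given: they have to be found in the camera images.
- jig: Brown fibreboard jig board screwed to the bench, 220 mm (its x) by 280 mm (its y), 18 mm thick; origin under its centre, x away from the robot, y left, z up; turned up to 0.2 rad. On it stand a fence strip along y on the far side (30 mm wide, 12 mm high above the board, near face at jig x = +65 mm, from y = -90 to +50 mm), the pivot pin and the cam.
- pin (a point): Foot of the fixed steel pivot pin at the board's top surface (18 mm above the bench), at jig x +25, y +85 mm, 40 mm from the fence's near face. The pin is 10 mm thick and stands 24 mm above the board, 12 mm above the plate's top.
- backplate: Loose pale wooden plate 80 mm (its x) by 180 mm (its y), 12 mm thick, 0.12 kg, flat on the board, one 11 mm hole over the pin. Origin: centre of that hole, underside. Plate spans x -40 to +40, y +20 to -160 mm. At the start its free (-y) end is swung 0.4 to 0.8 rad towards the robot; flush = axes parallel with the jig's, its +x edge on the fence. Slides easily (1 N).
- free_end (a point): Middle of the plate's free end face, half-way up (160 mm from the pin along the plate's -y, 24 mm above the bench).
- circle (a point): Centre of the pencilled circle on the plate's top surface (30 mm above the bench), 70 mm from the pin along the plate's -y: the middle of the plate. The circle is 74 mm across, the plate 80 mm wide.
- cam (a joint): Angle (rad) of the wooden cam lever about its upright bolt: 0 to 0.3 at the start (open; at 0 the lever points 20 degrees from the jig's -y towards +x), growing clockwise from above to 1.92 at its stop (lever along the jig's -x, towards the robot). From about 1.5 on its eccentric presses on the plate's free end. It stays where it is left; 1 to 4 N at the lever's end turn it.
- cam_axis (a point): Axis of the cam's bolt, at jig x +30, y -100.5 mm, half-way up the lever (26 mm above the bench). The lever is a bar 18 mm wide, from 19 to 33 mm above the bench, with a rounded end 96 mm from the axis; the eccentric reaches at most 26 mm from the axis; the bolt's head is 40 mm above the bench.
- lever_end (a point): Centre of the round end of the lever, on its middle line, 85 mm from the cam's axis, half-way up; the point's x axis points outwards along the lever.
- boss_center (a point): Centre (half-way up) of the dark turned wooden boss lying ready on the bench, dome up: 60 mm round, 25 mm high, its lower 18 mm a straight round side, above it a smooth shallow dome 7 mm high; 0.05 kg.
- boss_top (a point): Crown of the boss's dome, 12.5 mm above its centre.
- block_center (a point): Centre of the plain steel set-up block with cross holes, 75 mm (its x) by 50 mm (its y) by 25 mm high, about 0.6 kg, lying flat on the bench. The boss lies to one side of the jig and the block to the other, either way round.
- jam_jar: Empty open glass jam jar, 69 mm round and 110 mm high; origin at the middle of its underside. Leave it.
- pliers: Stainless pliers, about 180 mm long, 17 mm high, lying flat (handles to its -x). Leave them.
- wrench: Red adjustable wrench, about 205 mm long, 14 mm high, lying along its x. Leave it.
- hex_keys: Hex key set in a grey holder, 34 mm (its x) by 100 mm (its y), 92 mm high over the longest key; origin under its middle. Leave it.
- try_square: Try square, wooden stock 115 mm along its y and steel blade 150 mm along its x, 16 mm high. Leave it.
- pencil: Flat carpenter's pencil 170 mm long, along its x, 9 mm high. Leave it.
- glue_bottle: White bottle, 60 mm round and 170 mm high, standing at the back; origin at the middle of its underside. Leave it.
Mind the look-alikes: they are no part of the job. Of the things like the part that bears boss_center, leave any that is orange, pink or purple; of the rest the larger one is meant.

How it is judged:
By the outcome, as a careful person would: the job done as asked, in the order asked, and still so for the second after the job is handed in, with the robot touching nothing.
It also fails if it takes over 72 s, if anything falls off the work surface, if the arm or the gripper's body presses on something with over 40 N, if the wrist force passes 120 N, or if a joint passes its speed limit or range.

ROBOT

A 7-joint arm with a two-finger parallel gripper is mounted at the origin on the work surface. World frame = base frame: x ahead of the robot, y to its left, z up, the work surface at z = 0. Lengths are in m, angles in degrees, forces in N, time in s.
With the tool pointing down it reaches from about 0.425 to 0.875 m from the base axis. Payload 4.7 kg.
Tool frame: the origin (TCP) lies on the mounting face of the last link; the fingertips stand 182 mm ahead of it and the grasp point (between the pads) lies 164 mm ahead of it (ctrl.tip_extent is the distance from the TCP to the fingertips, in m); z points along the fingers, y is the direction in which the jaws open and shut (so a half turn about z gives the same grasp; the last joint's range is limited). The gripper opens to 87 mm and grips with 3 to 60 N. Pads are 19 mm wide; open, the fingers measure 117 mm over their backs; the gripper's body (75 mm by 190 mm) begins 51 mm behind the grasp point.
Start: joints at [68.016, 18.392, -4.016, 83.108, 1.295, 78.541, -3.26], TCP at [0.252, -0.599, 0.405] pointing down, gripper open.
Joint ranges: [-163.93, 163.93], [-17.29, 119.83], [-79.2, 71.16], [3.27, 140.29], [-89.18, 269.18], [5.43, 117.66], [-154.24, 154.24]. Speed limits (degrees/s): [147.25, 147.25, 180, 180, 180, 180, 180].

INTERFACE

Orientations are given as [roll, pitch, yaw] about the fixed x, y, z axes, in that order (R = Rz(yaw) Ry(pitch) Rx(roll)).
In Python, from plant import telemetry, optics, ctrl gives the robot as it stands.
- The arm moves only by the tool move_arm, never from a script. Its argument "series" is text: rows parted by semicolons, each of 5 numbers parted by spaces: the shift along the tool's x, y, z in mm, then the turn about the tool's z in degrees, then the opening, from -1 (shut) to 1 (fully open). A call has exactly 5 rows; each row shifts and turns the pose as measured when the row begins, along the tool's axes as they then stand; what a row does not reach is not made up. A row lasts 1/8 s, in which the tool goes at most 62.5 mm and 10.7 degrees, less where a joint would pass 70% of its speed; a pose out of reach is approached as far as the arm can. A call is refused whole if a number of a shift passes 62.5 or a number of a turn 10.7, either way. A call with a gripper value outside its range is refused whole. The fingers move at their own pace and stop on an object; the grip force is fixed at half the most. Time passes only in rows, so rows that do not move let the fingers close, or fill a call up. It gives the time, the measured TCP pose, the force and the opening at its end, in the units of the state.
- telemetry.sense(): the state, without advancing time (a new reading comes with each control period).
- optics.get_image(name): name is "scene" or "top"; returns (picture, depth): 384x512x3 uint8, red, green, blue; 384x512 float32, m along the optical axis (not along the pixel's ray), 0 where there is no reading.
- optics.camera_model(name): a dict with "fx", "fy", "cx", "cy" (pixels), "camera_from_world" (4x4, takes a point from world to camera coordinates). Camera axes: x right, y down, z forward; pixel columns grow to the right and rows downward; lengths in m; the calibration is good to about 2 mm. A picture is of the moment at which its call begins. camera_model takes no time and is no camera call.
- ctrl.job_done(): hands the job in, once; it reports no verdict.
The state is a dict: "t": time; "q": joint angles; "qvel": joint speeds; "joint_torque": joint torques, N m; "tcp_pos": TCP position; "ee_rot": TCP orientation; "wrist_force": force on the tool from outside, world axes, zero at the start; "torque": the same for the moment, N m; "finger_gap": finger opening in m.
Only numpy, scipy, OpenCV 4.12 (cv2) and the standard library are available. Lean on these libraries where they do the work, as an engineer would, in place of code of your own. Each camera call takes 0.05 s, during which the arm holds its last target.

## Working session

There is one attempt and no reset: what is moved stays moved. The work goes in short steps, Python scripts to look and compute and a tool call to move; the robot and the scene stay as the last step left them, time stands still between calls to the robot, and variables do not carry over. Pictures are saved under pics/ and viewed, and the job is handed in when it is done.

Besides the shell and the picture viewer there is one more tool, called after "Call:" as name(argument=value, ...), one argument or row to a line, values as JSON. move_arm: Moves the arm, as the interface text tells. Its arguments: {"type":"object","properties":{"series":{"type":"string"}},"required":["series"]}

```bash
mkdir -p pics; ls; python3 - <<'E'
from plant import telemetry, optics, ctrl
import cv2, numpy as np
s=telemetry.sense(); print({k:np.round(v,3) for k,v in s.items()}, ctrl.tip_extent)
for n in ["scene","top"]:
    im,d=optics.get_image(n); cv2.imwrite(f"pics/{n}0.png",im[:,:,::-1]); np.save(f"{n}0_d.npy",d); np.save(f"{n}0_i.npy",im)
    m=optics.camera_model(n); print(n,{k:np.round(v,4) for k,v in m.items()})
E
```

```text
pics
{'t': np.float64(0.0), 'q': array([68.014, 18.439, -4.015, 83.174,  1.297, 78.541, -3.26 ]), 'qvel': array([ 0.004,  0.064, -0.046,  0.071, -0.084, -0.021, -0.003]), 'joint_torque': array([ 1.0000e-03, -4.9128e+01, -4.0300e-01, -3.1253e+01, -6.4000e-02,
        4.4000e-02,  0.0000e+00]), 'tcp_pos': array([ 0.252, -0.599,  0.404]), 'ee_rot': array([-1.79891e+02,  8.00000e-03,  2.27960e+01]), 'wrist_force': array([0.261, 0.321, 0.607]), 'torque': array([-0.015, -0.065,  0.011]), 'finger_gap': np.float64(0.087)} 0.1822
scene {'fx': np.float64(415.5671), 'fy': np.float64(415.5671), 'cx': np.float64(255.2071), 'cy': np.float64(192.779), 'camera_from_world': array([[-0.5587,  0.8292,  0.017 ,  0.3047],
       [ 0.695 ,  0.4793, -0.536 , -0.3311],
       [-0.4526, -0.2877, -0.844 ,  1.4217],
       [ 0.    ,  0.    ,  0.    ,  1.    ]])}
top {'fx': np.float64(404.3634), 'fy': np.float64(404.3634), 'cx': np.float64(252.1417), 'cy': np.float64(187.5218), 'camera_from_world': array([[ 0.0167, -0.9999, -0.0041, -0.0069],
       [-0.985 , -0.0157, -0.1721,  0.5527],
       [ 0.172 ,  0.0069, -0.9851,  1.3602],
       [ 0.    ,  0.    ,  0.    ,  1.    ]])}
```

View pics/scene0.png

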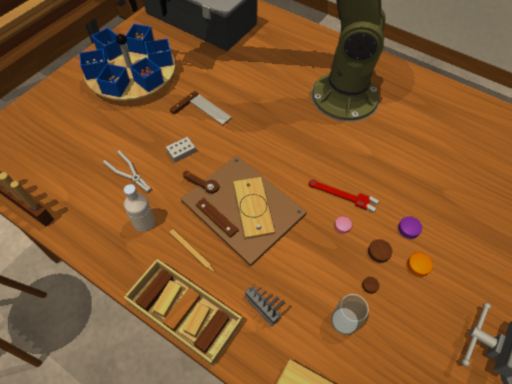

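View pics/top0.png

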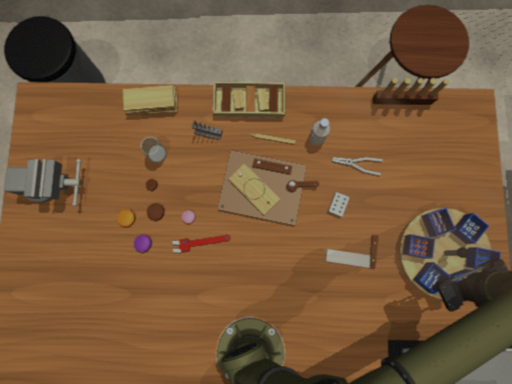

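```bash
cat > h.py <<'E'
import numpy as np, cv2
from plant import telemetry, optics, ctrl
def ray(n,uv,z):
    m=optics.camera_model(n); T=m["camera_from_world"]; R=T[:3,:3]; c=-R.T@T[:3,3]
    uv=np.atleast_2d(uv).astype(float)
    d=np.c_[(uv[:,0]-m["cx"])/m["fx"],(uv[:,1]-m["cy"])/m["fy"],np.ones(len(uv))]@R
    return c+d*((z-c[2])/d[:,2])[:,None]
def proj(n,P):
    m=optics.camera_model(n); T=m["camera_from_world"]; p=np.atleast_2d(P)@T[:3,:3].T+T[:3,3]
    return np.c_[m["fx"]*p[:,0]/p[:,2]+m["cx"], m["fy"]*p[:,1]/p[:,2]+m["cy"]]
def cloud(n,d):
    m=optics.camera_model(n); T=m["camera_from_world"]; v,u=np.mgrid[:d.shape[0],:d.shape[1]]
    p=np.stack([(u-m["cx"])/m["fx"]*d,(v-m["cy"])/m["fy"]*d,d],-1)
    return (p-T[:3,3])@T[:3,:3]
E
python3 - <<'E'
from h import *
im=np.load("top0_i.npy")
c=cv2.resize(im[140:240,110:370][:,:,::-1],None,fx=3,fy=3,interpolation=cv2.INTER_CUBIC); cv2.imwrite("pics/topcrop.png",c)
im=np.load("scene0_i.npy")
c=cv2.resize(im[130:310,150:440][:,:,::-1],None,fx=2.7,fy=2.7,interpolation=cv2.INTER_CUBIC); cv2.imwrite("pics/scenecrop.png",c)
for n in ["top","scene"]:
    P=cloud(n,np.load(n+"0_d.npy"))
    print(n)
    for (u,v) in ([(156,212),(152,185),(340,205),(240,195),(270,203),(264,205),(300,215)] if n=="top" else [(380,250),(371,285),(181,148),(253,205)]): print(u,v,P[v,u].round(4))
E
```

```text
top
156 212 [0.4643 0.338  0.0246]
152 185 [0.5623 0.3608 0.013 ]
340 205 [ 0.4996 -0.3074  0.0234]
240 195 [0.5295 0.0448 0.0233]
270 203 [ 0.5011 -0.061   0.0352]
264 205 [ 0.4948 -0.0403  0.0276]
300 215 [ 0.4642 -0.169   0.0037]
scene
380 250 [0.4743 0.3447 0.0267]
371 285 [0.5714 0.3668 0.0204]
181 148 [ 0.5082 -0.2952  0.0291]
253 205 [ 0.5519 -0.0035  0.0319]
```

View pics/topcrop.png

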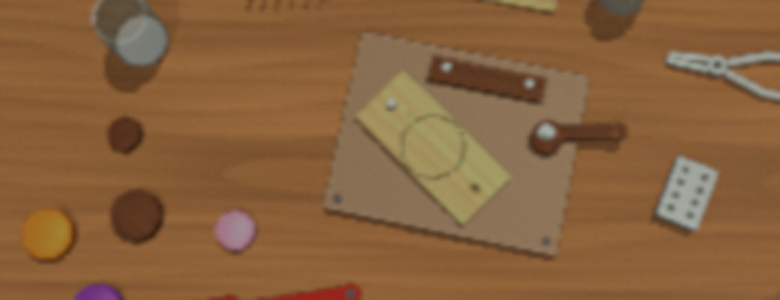

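View pics/scenecrop.png

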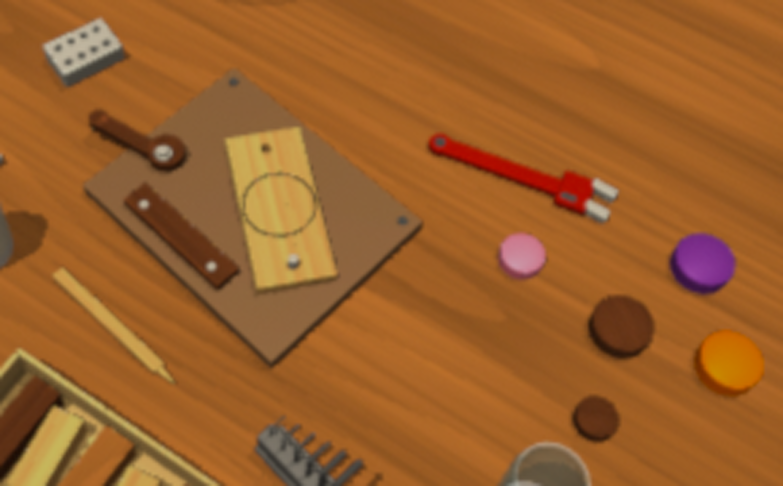

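The candidates are five discs in the top view: orange (126,218), purple (143,243), pink (188,217), small dark (152,185) and large dark (156,212). The boss is the large dark one, since it is neither orange, pink nor purple and is the larger of the other two. The block is at (339,205). Next I measure with colour masks.

```bash
cat > meas.py <<'E'
from h import *
def comp(mask,seed):
    n,l,s,c=cv2.connectedComponentsWithStats(mask.astype(np.uint8)); k=l[seed[1],seed[0]]
    return (l==k)&(k>0)
def rect(n,mask,z,up=4):
    cn,_=cv2.findContours(mask.astype(np.uint8),cv2.RETR_EXTERNAL,cv2.CHAIN_APPROX_NONE)
    c=max(cn,key=cv2.contourArea)[:,0]
    W=ray(n,c,z)[:,:2]
    r=cv2.minAreaRect((W*1000).astype(np.float32)); return r,W
E
python3 - <<'E'
from meas import *
for n,seeds in [("top",dict(plate=(240,178),boss=(156,212),block=(337,202),jig=(290,215),fence=(272,168))),("scene",dict(plate=(240,185),boss=(380,250),block=(180,146),jig=(285,225),fence=(217,217)))]:
    im=np.load(n+"0_i.npy"); hsv=cv2.cvtColor(im,cv2.COLOR_RGB2HSV).astype(int)
    for k,(u,v) in seeds.items(): print(n,k,hsv[v,u], end=' ')
    print()
    b=[hsv[y,x] for x,y in ([(200,180),(320,230),(150,230)] if n=="top" else [(320,250),(150,220)])]; print("bench",b)
E
```

```text
top plate [ 23 107 162] top boss [ 11 163  94] top block [ 50  14 161] top jig [ 16  98 141] top fence [ 12 165  94] 
bench [array([ 14, 154, 147]), array([ 14, 152, 139]), array([ 14, 155, 145])]
scene plate [ 22 148 203] scene boss [ 11 199 104] scene block [ 21  43 190] scene jig [ 14 142 142] scene fence [ 11 195  94] 
bench [array([ 14, 199, 145]), array([18, 70, 95])]
```

```bash
cat >> meas.py <<'E'
def masks(n,im):
    hsv=cv2.cvtColor(im,cv2.COLOR_RGB2HSV).astype(int); H,S,V=[hsv[...,i] for i in range(3)]
    hi=(125 if n=="top" else 168)
    return dict(plate=(H>=19)&(V>120)&(S>60), block=(S<70)&(V>80 if n=="top" else V>130), dark=(V<118)&(S>130), jig=((S<hi)&(S>70)&(H<19)))
E
python3 - <<'E'
from meas import *
S={"top":dict(plate=(240,178),block=(337,202),dark=(156,212)),"scene":dict(plate=(240,185),block=(180,146),dark=(380,250))}
for n in S:
    im=np.load(n+"0_i.npy"); M=masks(n,im)
    for k,sd in S[n].items():
        m=comp(M[k],sd); 
        z={'plate':.03,'block':.025,'dark':.018}[k]
        r,W=rect(n,m,z); print(n,k,m.sum(),"c",np.round(r[0],1),"size",np.round(r[1],1),"ang",round(r[2],2))
        if k=='dark':
            print("  circ",cv2.minEnclosingCircle((W*1000).astype(np.float32)))
    vis=np.zeros_like(im); vis[M['plate']]=(255,255,0); vis[M['block']]=255; vis[M['dark']]=(200,0,0); vis[M['jig']]=(0,200,0)
    cv2.imwrite(f"pics/m_{n}.png",vis[:,:,::-1])
    # fence
    for sd in ([(272,168)] if n=="top" else [(217,217)]):
        m=comp(M['dark'],sd); r,W=rect(n,m,.03); print(n,'fence',m.sum(),np.round(r[0],1),np.round(r[1],1),r[2])
    m=np.zeros(im.shape[:2],bool); m[(slice(145,230) if n=="top" else slice(150,265)),(slice(212,312) if n=="top" else slice(178,310))]=1
    k=M['jig']&m
    k=cv2.morphologyEx(k.astype(np.uint8),cv2.MORPH_OPEN,np.ones((3,3)))
    nn,l,s,c=cv2.connectedComponentsWithStats(k); i=1+np.argmax(s[1:,4]); r,W=rect(n,l==i,.018); print(n,'jig',s[i],np.round(r[0],1),np.round(r[1],1),r[2]); print(cv2.boxPoints(r).round(0).tolist())
E
```

```text
top plate 1200 c [553.2  -3.8] size [184.4  82.8] ang 45.28
top block 331 c [ 502.7 -301.7] size [52.9 77.9] ang 68.43
top dark 279 c [465.3 341.5] size [64.3 60. ] ang 3.1
  circ ((466.6835632324219, 341.4935607910156), 33.650901794433594)
top fence 273 [634.6 -66.3] [135.4  29.4] 79.3214340209961
top jig [ 218  151   88   74 3110] [560.2 -32.4] [279.8 220.3] 79.21257781982422
[[426.0, -149.0], [642.0, -190.0], [695.0, 84.0], [478.0, 126.0]]
scene plate 1032 c [560.6 -12.3] size [183.1  58.5] ang 46.06
scene block 297 c [ 503.7 -303.3] size [49.  74.8] ang 68.43
scene dark 453 c [472.6 344.4] size [63.  65.1] ang 34.39
  circ ((472.2342529296875, 345.15264892578125), 35.34725570678711)
scene fence 574 [639.  -65.3] [146.3  35.4] 79.25206756591797
scene jig [ 182  156  124  109 4653] [562.8 -30.9] [281.8 222.5] 79.20861053466797
[[427.0, -148.0], [646.0, -190.0], [698.0, 87.0], [480.0, 128.0]]
```

View pics/m_top.png

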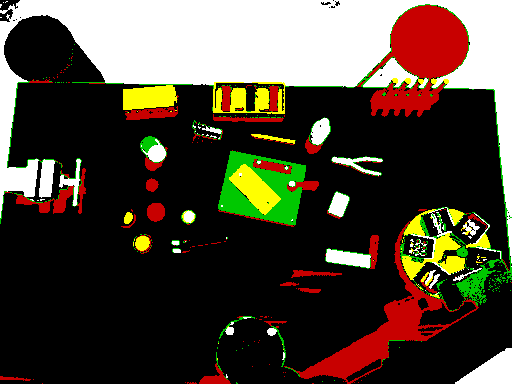

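View pics/m_scene.png

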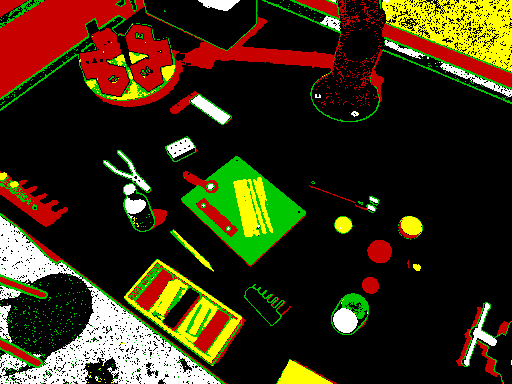

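```bash
cat > plan.py <<'E'
from h import *
import sys
# jig frame
JX,JY,JA=0.5603,-0.0320,np.radians(-10.8)
def jw(x,y): # jig mm -> world m
    c,s=np.cos(JA),np.sin(JA); return np.array([JX+(c*x-s*y)/1000, JY+(s*x+c*y)/1000])
def rows(wps,grip,pose=None):
    """wps: list of (x,y,z,yaw) successive targets, m/deg; prints rows"""
    s=telemetry.sense(); p=np.array(s['tcp_pos']); yaw=s['ee_rot'][2]
    if pose is not None: p=np.array(pose[:3]); yaw=pose[3]
    out=[]
    for w in wps:
        d=(np.array(w[:3])-p)*1000; c,si=np.cos(np.radians(yaw)),np.sin(np.radians(yaw))
        dy=(w[3]-yaw+180)%360-180
        out.append(f"{c*d[0]+si*d[1]:.1f} {si*d[0]-c*d[1]:.1f} {-d[2]:.1f} {-dy:.1f} {grip}")
        p=np.array(w[:3]); yaw=w[3]
    for i in range(0,len(out),5): print("; ".join(out[i:i+5]))
def lin(a,b,n):
    a,b=np.array(a,float),np.array(b,float); return [tuple(a+(b-a)*i/n) for i in range(1,n+1)]
def now():
    s=telemetry.sense(); return (*s['tcp_pos'],s['ee_rot'][2])
E
python3 - <<'E'
from plan import *
print(jw(25,85),jw(30,-100.5))
# check cam bolt & pin in top image
print("proj pin top",proj("top",[*jw(25,85),.042]),"bolt",proj("top",[*jw(30,-100.5),.04]),proj("scene",[*jw(30,-100.5),.04]))
im=np.load("top0_i.npy")
cv2.imwrite("pics/cam.png",cv2.resize(im[150:220,215:325][:,:,::-1],None,fx=7,fy=7,interpolation=cv2.INTER_CUBIC))
# lever end guess from image
for n,uv in [("top",(317,184)),("scene",(185,175))]: print(ray(n,uv,.033))
rows(lin(now(),(.456,-.007,.30,79.2),12),-1)
E
```

```text
[0.60078459 0.04680988] [ 0.5709368  -0.13634131]
proj pin top [[239.68408983 174.16149838]] bolt [[291.72272225 183.4201007 ]] [[210.15624011 185.28771928]]
[[ 0.57157943 -0.22598571  0.033     ]]
[[ 0.58032602 -0.22046634  0.033     ]]
34.8 -38.9 8.6 -4.7 -1; 37.9 -35.9 8.6 -4.7 -1; 40.7 -32.7 8.6 -4.7 -1; 43.2 -29.2 8.6 -4.7 -1; 45.5 -25.6 8.6 -4.7 -1
47.4 -21.8 8.6 -4.7 -1; 49.1 -17.8 8.6 -4.7 -1; 50.4 -13.7 8.6 -4.7 -1; 51.3 -9.6 8.6 -4.7 -1; 51.9 -5.3 8.6 -4.7 -1
52.2 -1.1 8.6 -4.7 -1; 52.1 3.2 8.6 -4.7 -1
```

View pics/cam.png

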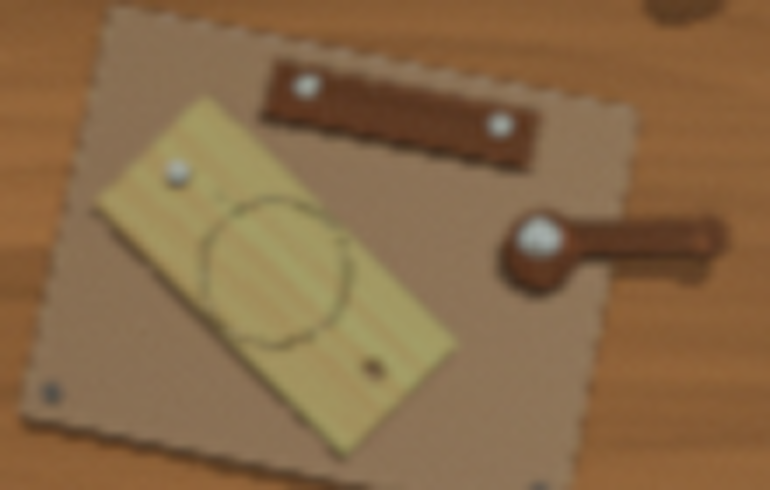

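The view shows the pin at (240,174), the bolt at (292,184) and the lever pointing right to (317,184). All agree with the jig frame to within 1 px. Now I travel to the plate.

Call:
move_arm(
  series="35 -39 8 -5 -1; 38 -36 8 -5 -1; 41 -33 8 -5 -1; 43 -29 8 -5 -1; 45 -26 8 -5 -1",
)

```text
t: 0.72
tcp_pos: [0.3325, -0.347, 0.3599]
ee_rot: [-179.8, 0.0, 48.1]
wrist_force: [0.9, 0.9, -0.9]
finger_gap: 0.045
```

Call:
move_arm(
  series="47 -22 8 -5 -1; 49 -18 8 -5 -1; 50 -14 8 -5 -1; 51 -10 8 -5 -1; 52 -5 8 -5 -1",
)

```text
t: 1.35
tcp_pos: [0.4046, -0.0877, 0.3181]
ee_rot: [-179.8, -0.0, 73.9]
wrist_force: [0.5, -0.0, -0.1]
finger_gap: 0.0016
```

```bash
python3 - <<'E'
from plan import *
n=now(); print(np.round(n,4))
rows(lin(n,(.456,-.007,.26,79.2),3)+lin((.456,-.007,.26,79.2),(.456,-.007,.204,79.2),2),-1)
E
```

```text
[ 0.4046 -0.0877  0.3181 73.9492]
30.6 9.0 19.4 -1.8 -1; 30.3 10.0 19.4 -1.8 -1; 30.0 10.9 19.4 -1.8 -1; 0.0 -0.0 28.0 -0.0 -1; 0.0 0.0 28.0 -0.0 -1
```

Call:
move_arm(
  series="30 9 19 -2 -1; 30 10 19 -2 -1; 30 11 19 -2 -1; 0 0 20 0 -1; 0 0 0 0 -1",
)

```text
t: 1.98
tcp_pos: [0.4556, 0.0003, 0.2382]
ee_rot: [-179.8, -0.1, 80.7]
wrist_force: [-0.7, -0.0, -0.5]
finger_gap: 0.0003
```

```bash
python3 - <<'E'
from plan import *
n=now(); print(np.round(n,4))
pin=jw(25,85)
w=[(.456,-.007,.204,79.2)]*2
rows(w,-1,n)
def arc(th,off,s=135):  # plate swing th rad from flush; finger centre offset
    a=JA-th  # plate yaw
    x=np.array([np.cos(a),np.sin(a)]); y=np.array([-np.sin(a),np.cos(a)])
    return pin+(-.04-off)*x-s/1000*y
p=[]
for th in np.linspace(.58,0,10):
    off=.0095*np.sin(th)+.015*np.cos(th)
    q=arc(th,off); p.append((*q,.204,79.2))
print(np.round(p[-1],4))
rows(p,-1,(.456,-.007,.204,79.2))
E
```

```text
[4.55600e-01 3.00000e-04 2.38200e-01 8.06982e+01]
-7.1 1.5 34.2 1.5 -1; 0.0 0.0 -0.0 -0.0 -1
[ 5.215e-01 -7.550e-02  2.040e-01  7.920e+01]
-1.3 9.8 -0.0 -0.0 -1; -7.7 5.5 -0.0 -0.0 -1; -7.4 6.1 -0.0 -0.0 -1; -7.0 6.6 -0.0 -0.0 -1; -6.6 7.1 -0.0 -0.0 -1
-6.1 7.6 -0.0 -0.0 -1; -5.6 8.0 -0.0 -0.0 -1; -5.0 8.4 -0.0 -0.0 -1; -4.5 8.8 -0.0 -0.0 -1; -3.9 9.2 -0.0 -0.0 -1
```

Call:
move_arm(
  series="-7 2 20 1 -1; 0 0 13 0 -1; 0 0 0 0 -1; -1 10 0 0 -1; -8 5 0 0 -1",
)

```text
t: 2.6
tcp_pos: [0.4716, -0.0191, 0.2076]
ee_rot: [179.9, -0.0, 79.7]
wrist_force: [-0.1, 0.7, -0.1]
finger_gap: 0.0003
```

Call:
move_arm(
  series="-7 6 0 0 -1; -7 7 0 0 -1; -7 7 0 0 -1; -6 8 0 0 -1; -6 8 0 0 -1",
)

```text
t: 3.22
tcp_pos: [0.5034, -0.0615, 0.2083]
ee_rot: [179.9, -0.0, 79.6]
wrist_force: [-0.8, 0.7, 0.9]
finger_gap: 0.0003
```

```bash
python3 - <<'E'
from plan import *
n=now(); print(np.round(n,4))
rows([(.5215,-.0755,.204,79.2)],-1,n)
im,d=optics.get_image("top"); cv2.imwrite("pics/t1.png",cv2.resize(im[140:240,200:330][:,:,::-1],None,fx=6,fy=6,interpolation=cv2.INTER_CUBIC))
E
```

```text
[ 5.03400e-01 -6.15000e-02  2.08300e-01  7.95909e+01]
-10.5 20.3 4.3 0.4 -1
```

View pics/t1.png

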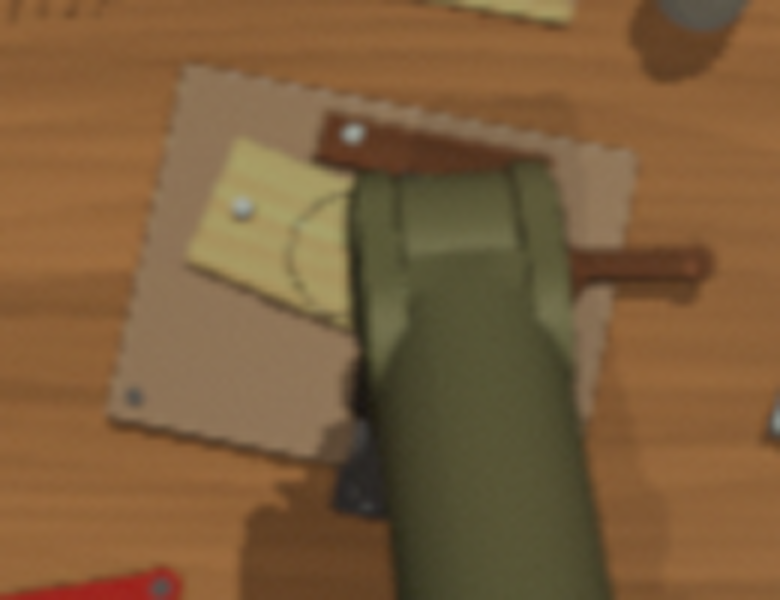

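The plate is turning (now about 10° short, with its left end at (240,140)–(190,260) in the crop). I continue to the fence.

Call:
move_arm(
  series="-5 8 3 0 -1; -4 7 1 0 -1; -2 5 0 0 -1; 0 2 0 0 -1; 0 0 0 0 -1",
)

```text
t: 3.9
tcp_pos: [0.5251, -0.0787, 0.2037]
ee_rot: [179.9, -0.0, 79.5]
wrist_force: [-0.1, 0.2, -0.5]
finger_gap: 0.0006
```

```bash
python3 - <<'E'
from plan import *
n=now(); print(np.round(n,4), telemetry.sense()['wrist_force'])
rows([(.5215,-.0755,.204,79.2)],-1,n)
E
```

```text
[ 5.25100e-01 -7.87000e-02  2.03700e-01  7.95204e+01] [-0.13699101  0.18612804 -0.51196184]
2.4 -4.1 -0.3 0.3 -1
```

Call:
move_arm(
  series="0 2 0 0 -1; 0 2 0 0 -1; 0 0 0 0 -1; 0 0 0 0 -1; 0 0 0 0 -1",
)

```text
t: 4.53
tcp_pos: [0.5282, -0.0792, 0.2036]
ee_rot: [-179.9, 0.0, 79.5]
wrist_force: [-0.9, -0.5, 1.0]
finger_gap: 0.0004
```

```bash
python3 - <<'E'
from meas import *
im,d=optics.get_image("scene"); cv2.imwrite("pics/s2.png",cv2.resize(im[130:270,150:330][:,:,::-1],None,fx=4,fy=4,interpolation=cv2.INTER_CUBIC))
E
```

```text
(no output)
```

View pics/s2.png

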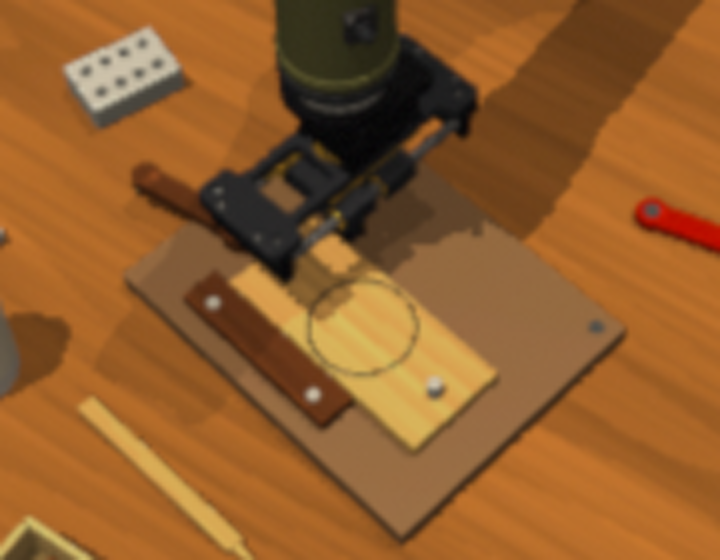

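The plate looks nearly flush with the fence. I keep pressing until the force shows contact.

Call:
move_arm(
  series="0 2 0 0 -1; 0 2 0 0 -1; 0 0 0 0 -1; 0 0 0 0 -1; 0 0 0 0 -1",
)

```text
t: 5.2
tcp_pos: [0.5298, -0.0791, 0.2029]
ee_rot: [-179.4, 0.1, 79.6]
wrist_force: [-1.9, 0.4, 0.6]
finger_gap: 0.0003
```

Call:
move_arm(
  series="0 3 0 0 -1; 0 3 0 0 -1; 0 3 0 0 -1; 0 0 0 0 -1; 0 0 0 0 -1",
)

```text
t: 5.82
tcp_pos: [0.5335, -0.0792, 0.2019]
ee_rot: [-178.2, 0.2, 79.6]
wrist_force: [-2.6, 1.1, 1.6]
finger_gap: 0.0006
```

Call:
move_arm(
  series="0 -10 0 0 -1; 0 -10 0 0 -1; 0 0 -40 0 -1; 0 0 -40 0 -1; 0 0 0 0 -1",
)

```text
t: 6.45
tcp_pos: [0.5146, -0.0751, 0.2847]
ee_rot: [-178.5, 0.2, 79.6]
wrist_force: [0.3, -0.8, -0.5]
finger_gap: 0.0003
```

```bash
python3 - <<'E'
from plan import *
n=now(); print(np.round(n,4))
print("bottle base",ray("scene",(143,220),0.03), "topcap", ray("top",(323,124),.17), "keys",ray("top",(207,130),.03),"jar",ray("top",(152,150),.06),"pliers",ray("top",(345,162),.01))
rows(lin(n,(.605,-.216,.285,79.5),4),-1,n)
for nm in ["top","scene"]:
    im,d=optics.get_image(nm); np.save(nm+"1_i.npy",im)
    cv2.imwrite(f"pics/{nm}3.png",cv2.resize((im[140:240,200:330] if nm=="top" else im[130:270,150:330])[:,:,::-1],None,fx=4,fy=4,interpolation=cv2.INTER_CUBIC))
E
```

```text
[ 5.14600e-01 -7.51000e-02  2.84700e-01  7.95953e+01]
bottle base [[ 0.75751792 -0.22141807  0.03      ]] topcap [[ 0.74549022 -0.2263873   0.17      ]] keys [[0.76456244 0.16914532 0.03      ]] jar [[0.67880818 0.35601349 0.06      ]] pliers [[ 0.65832537 -0.33155995  0.01      ]]
-30.6 28.6 -0.1 0.0 -1; -30.6 28.6 -0.1 0.0 -1; -30.5 28.6 -0.1 0.0 -1; -30.5 28.6 -0.1 0.0 -1
```

View pics/scene3.png

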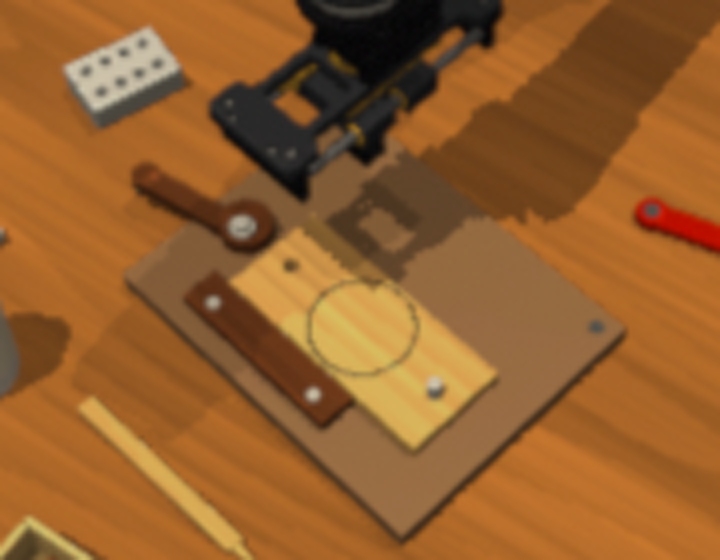

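View pics/top3.png

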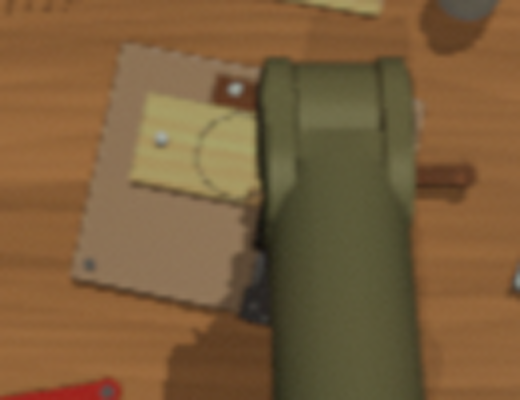

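```bash
cat >> plan.py <<'E'
from scipy.spatial.transform import Rotation as Ro
def rowst(wps,grip,ext=.182,st=None):
    """targets are of the point ext ahead of TCP (x,y,z,yaw); keeps measured tilt"""
    s=telemetry.sense(); R=Ro.from_euler('xyz',s['ee_rot'],degrees=True).as_matrix(); p=np.array(s['tcp_pos']); yaw=s['ee_rot'][2]
    print("point now",np.round(p+R@[0,0,ext],4),"yaw",round(yaw,1),"rot",np.round(s['ee_rot'],1),"F",np.round(s['wrist_force'],1))
    out=[]
    for w in wps:
        dy=(w[3]-yaw+180)%360-180
        R2=Ro.from_euler('z',dy,degrees=True).as_matrix()@R
        tgt=np.array(w[:3])-R2@[0,0,ext]; d=R.T@(tgt-p)*1000
        out.append("%.1f %.1f %.1f %.1f %g"%(*d,-dy,grip)); p=tgt; R=R2; yaw=w[3]
    for i in range(0,len(out),5): print("; ".join(out[i:i+5]))
def tipnow(ext=.182):
    s=telemetry.sense(); R=Ro.from_euler('xyz',s['ee_rot'],degrees=True).as_matrix(); return (*(np.array(s['tcp_pos'])+R@[0,0,ext]),s['ee_rot'][2])
E
python3 - <<'E'
from plan import *
n=tipnow()
rowst(lin(n,(.600,-.214,.09,79.6),4)+lin((.6,-.214,.09,79.6),(.6,-.214,.024,79.6),2),-1)
E
```

```text
point now [ 0.5075 -0.0748  0.0998] yaw 79.6 rot [-178.2    0.2   79.6] F [-0.7 -0.3 -0.7]
-30.1 29.1 1.6 -0.0 -1; -30.1 29.1 1.6 -0.0 -1; -30.1 29.1 1.6 -0.0 -1; -30.1 29.1 1.6 -0.0 -1; 0.1 1.0 33.0 -0.0 -1
0.1 1.0 33.0 -0.0 -1
```

Call:
move_arm(
  series="-30 29 2 0 -1; -30 29 2 0 -1; -30 29 2 0 -1; -30 29 2 0 -1; 0 0 0 0 -1",
)

```text
t: 7.18
tcp_pos: [0.6047, -0.2168, 0.2612]
ee_rot: [-177.6, 0.1, 79.8]
wrist_force: [-0.1, 0.2, -0.6]
finger_gap: 0.0006
```

```bash
python3 - <<'E'
from plan import *
n=tipnow()
rowst(lin(n,(.600,-.214,.024,79.6),3),-1)
im,d=optics.get_image("scene"); cv2.imwrite("pics/s4.png",cv2.resize(im[110:250,110:290][:,:,::-1],None,fx=4,fy=4,interpolation=cv2.INTER_CUBIC))
E
```

```text
point now [ 0.5971 -0.2159  0.0794] yaw 79.8 rot [-1.776e+02  1.000e-01  7.980e+01] F [-0.1  0.2 -0.6]
0.8 1.6 18.4 0.1 -1; 0.8 1.6 18.4 0.1 -1; 0.8 1.6 18.4 0.1 -1
```

View pics/s4.png

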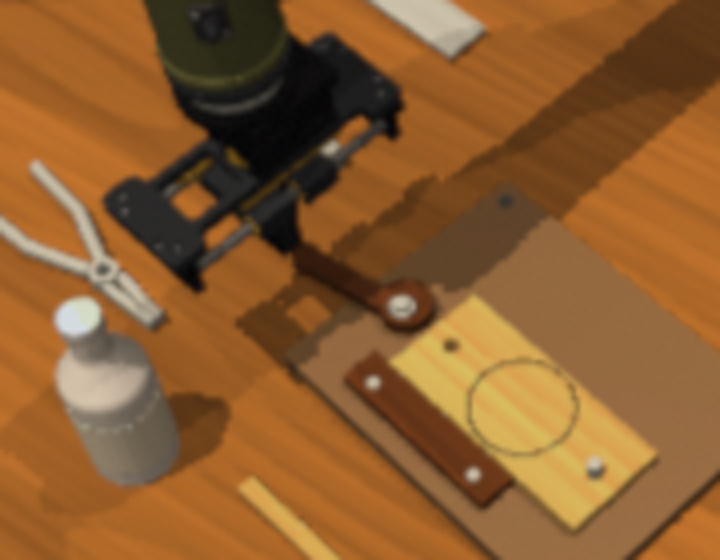

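The scene view shows the closed fingers just beyond the lever's far side, with a gap between the gripper and the bottle at (110,400). I descend.

Call:
move_arm(
  series="1 3 18 0 -1; 1 2 18 0 -1; 0 2 18 0 -1; 0 0 0 0 -1; 0 0 0 0 -1",
)

```text
t: 7.85
tcp_pos: [0.6076, -0.2085, 0.2007]
ee_rot: [-177.2, -0.1, 80.2]
wrist_force: [-0.4, 0.2, 0.4]
finger_gap: 0.0003
```

```bash
python3 - <<'E'
from plan import *
n=tipnow(); z=.025
ax=jw(30,-100.5)
def fp(phi,r=80,off=17.5):  # phi: lever dir angle rad clockwise from jig -y ; lever dir
    a=JA-np.pi/2-phi  # world angle of lever dir
    u=np.array([np.cos(a),np.sin(a)]); nn=np.array([-np.sin(a),np.cos(a)]) # ccw normal side (pusher is on ccw side)
    return (*(ax+(r*u+off*nn)/1000),z,n[3])
ps=[fp(np.radians(p)) for p in np.linspace(-10,90,17)]
for p in ps[::4]: print(np.round(p,3))
rowst(ps,-1)
E
```

```text
[ 5.8700e-01 -2.1700e-01  2.5000e-02  8.0219e+01]
[ 5.5200e-01 -2.1600e-01  2.5000e-02  8.0219e+01]
[ 5.2000e-01 -2.0000e-01  2.5000e-02  8.0219e+01]
[ 4.9800e-01 -1.7300e-01  2.5000e-02  8.0219e+01]
[ 4.8900e-01 -1.3900e-01  2.5000e-02  8.0219e+01]
point now [ 0.5991 -0.2068  0.0189] yaw 80.2 rot [-1.772e+02 -1.000e-01  8.020e+01] F [-0.4  0.2  0.4]
-11.6 -10.2 -5.7 -0.0 -1; -2.8 -8.5 0.4 -0.0 -1; -1.8 -8.7 0.4 -0.0 -1; -0.9 -8.9 0.4 -0.0 -1; 0.1 -8.9 0.4 -0.0 -1
1.1 -8.9 0.4 -0.0 -1; 2.0 -8.7 0.4 -0.0 -1; 3.0 -8.4 0.4 -0.0 -1; 3.9 -8.0 0.4 -0.0 -1; 4.7 -7.6 0.4 -0.0 -1
5.5 -7.0 0.3 -0.0 -1; 6.2 -6.4 0.3 -0.0 -1; 6.9 -5.7 0.3 -0.0 -1; 7.5 -4.9 0.2 -0.0 -1; 8.0 -4.0 0.2 -0.0 -1
8.4 -3.2 0.2 -0.0 -1; 8.6 -2.2 0.1 -0.0 -1
```

Call:
move_arm(
  series="-10 -10 -5 0 -1; -3 -9 0 0 -1; -2 -9 0 0 -1; -1 -9 0 0 -1; 0 -9 0 0 -1",
)

```text
t: 8.48
tcp_pos: [0.558, -0.2175, 0.2109]
ee_rot: [-177.6, -0.0, 80.2]
wrist_force: [1.4, 0.5, -0.4]
finger_gap: 0.0006
```

Call:
move_arm(
  series="1 -9 0 0 -1; 2 -9 0 0 -1; 3 -8 0 0 -1; 4 -8 0 0 -1; 5 -8 0 0 -1",
)

```text
t: 9.1
tcp_pos: [0.5166, -0.1941, 0.2131]
ee_rot: [-177.7, 0.0, 80.2]
wrist_force: [2.1, -0.2, 0.5]
finger_gap: 0.0004
```

```bash
cat > cam.py <<'E'
from plan import *
n=tipnow(); z=.025
ax=jw(30,-100.5)
d=(np.array(n[:2])-ax)*1000; print("r",np.hypot(*d),"phi",(np.degrees(JA-np.pi/2)-np.degrees(np.arctan2(d[1],d[0]))))
def fp(phi,r=80,off=17.5):
    a=JA-np.pi/2-phi
    u=np.array([np.cos(a),np.sin(a)]); nn=np.array([-np.sin(a),np.cos(a)])
    return (*(ax+(r*u+off*nn)/1000),z,n[3])
import sys
rowst([fp(np.radians(p)) for p in np.linspace(float(sys.argv[1]),float(sys.argv[2]),int(sys.argv[3]))],-1)
E
python3 cam.py 50 92 7
python3 - <<'E'
from plan import *
im,d=optics.get_image("scene"); cv2.imwrite("pics/s5.png",cv2.resize(im[110:250,110:290][:,:,::-1],None,fx=4,fy=4,interpolation=cv2.INTER_CUBIC))
E
```

```text
r 83.69632078365765 phi 36.70413656399192
point now [ 0.5092 -0.1929  0.0312] yaw 80.2 rot [-177.7    0.    80.2] F [ 2.1 -0.2  0.5]
2.3 0.3 6.2 -0.0 -1; 6.7 -7.4 0.3 -0.0 -1; 7.6 -6.5 0.3 -0.0 -1; 8.3 -5.6 0.2 -0.0 -1; 8.9 -4.5 0.2 -0.0 -1
9.4 -3.4 0.1 -0.0 -1; 9.7 -2.2 0.1 -0.0 -1
```

View pics/s5.png

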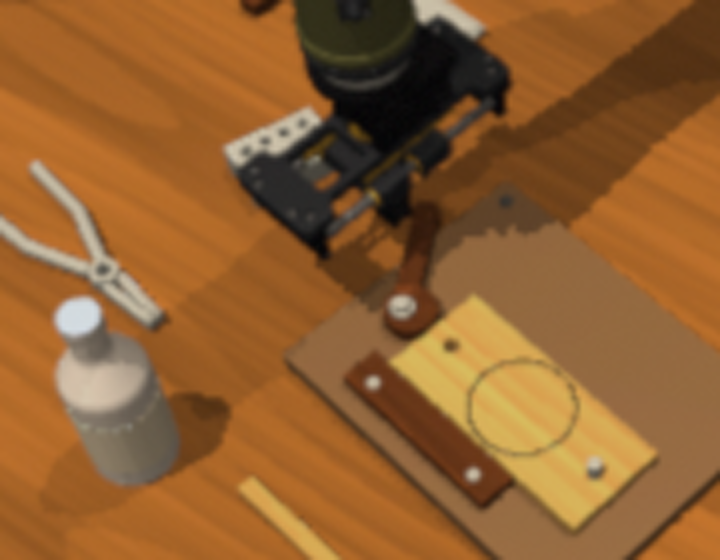

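The lever is about halfway round. The tip has risen to 31 mm, so I lower it while continuing.

Call:
move_arm(
  series="2 0 7 0 -1; 7 -7 2 0 -1; 8 -6 1 0 -1; 8 -6 1 0 -1; 9 -5 1 0 -1",
)

```text
t: 9.78
tcp_pos: [0.496, -0.1537, 0.201]
ee_rot: [-177.5, 0.0, 80.2]
wrist_force: [0.9, -0.7, 0.6]
finger_gap: 0.0005
```

```bash
python3 cam.py 80 95 3
```

```text
r 84.35503992437913 phi 68.17722146045482
point now [ 0.4881 -0.1525  0.0192] yaw 80.2 rot [-177.5    0.    80.2] F [ 0.9 -0.7  0.6]
0.2 2.3 -5.9 -0.0 -1; 10.2 -3.2 0.1 -0.0 -1; 10.5 -1.9 0.1 -0.0 -1
```

Call:
move_arm(
  series="0 0 -5 0 -1; 6 -1 0 0 -1; 6 -1 0 0 -1; 6 -1 0 0 -1; 0 0 0 0 -1",
)

```text
t: 10.4
tcp_pos: [0.4953, -0.1419, 0.2067]
ee_rot: [-177.6, 0.8, 80.0]
wrist_force: [-0.5, 0.7, -0.3]
finger_gap: 0.0004
```

```bash
python3 cam.py 92 97 2
```

```text
r 83.77801385329795 phi 74.52512033977011
point now [ 0.4874 -0.1432  0.0249] yaw 80.0 rot [-177.6    0.8   80. ] F [-0.5  0.7 -0.3]
7.6 0.3 -0.3 -0.0 -1; 7.1 -0.9 -0.1 -0.0 -1
```

Call:
move_arm(
  series="5 0 0 0 -1; 5 0 0 0 -1; 5 0 0 0 -1; 5 0 0 0 -1; 5 0 0 0 -1",
)

```text
t: 11.02
tcp_pos: [0.4966, -0.1349, 0.2068]
ee_rot: [-177.6, 2.7, 79.5]
wrist_force: [-1.7, -11.4, 0.4]
finger_gap: 0.0003
```

```bash
python3 cam.py 95 97 2
python3 - <<'E'
from plan import *
im,d=optics.get_image("scene"); cv2.imwrite("pics/s6.png",cv2.resize(im[110:250,150:310][:,:,::-1],None,fx=4,fy=4,interpolation=cv2.INTER_CUBIC))
E
```

```text
r 83.58701669079908 phi 75.44931028160873
point now [ 0.4875 -0.1418  0.0252] yaw 79.5 rot [-177.6    2.7   79.5] F [ -1.7 -11.4   0.4]
10.5 -0.3 -0.3 -0.0 -1; 2.8 -0.3 -0.1 -0.0 -1
```

View pics/s6.png

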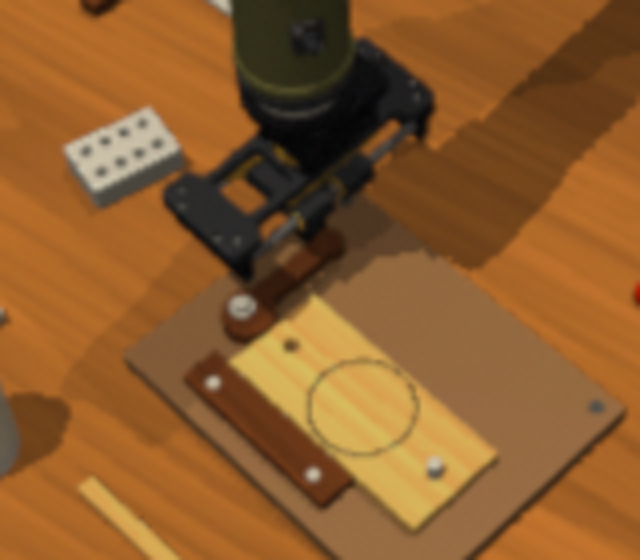

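The force reached 11 N with the lever at about 88–90°, so it is against its stop. I back off and check.

Call:
move_arm(
  series="-8 0 0 0 -1; -10 0 0 0 -1; 0 0 -40 0 -1; 0 0 -50 0 -1; -60 0 0 0 -1",
)

```text
t: 11.7
tcp_pos: [0.4888, -0.2025, 0.3022]
ee_rot: [-177.5, 2.2, 80.1]
wrist_force: [0.4, -0.3, -1.1]
finger_gap: 0.0001
```

```bash
python3 - <<'E'
from plan import *
rowst([],-1)
for nm in ["top","scene"]:
    im,d=optics.get_image(nm); np.save(nm+"2_i.npy",im)
    cv2.imwrite(f"pics/{nm}7.png",cv2.resize((im[140:240,200:330] if nm=="top" else im[130:270,150:330])[:,:,::-1],None,fx=5 if nm=="top" else 4,fy=5 if nm=="top" else 4,interpolation=cv2.INTER_CUBIC))
E
```

```text
point now [ 0.4799 -0.2081  0.1205] yaw 80.1 rot [-177.5    2.2   80.1] F [ 0.4 -0.3 -1.1]
```

View pics/scene7.png

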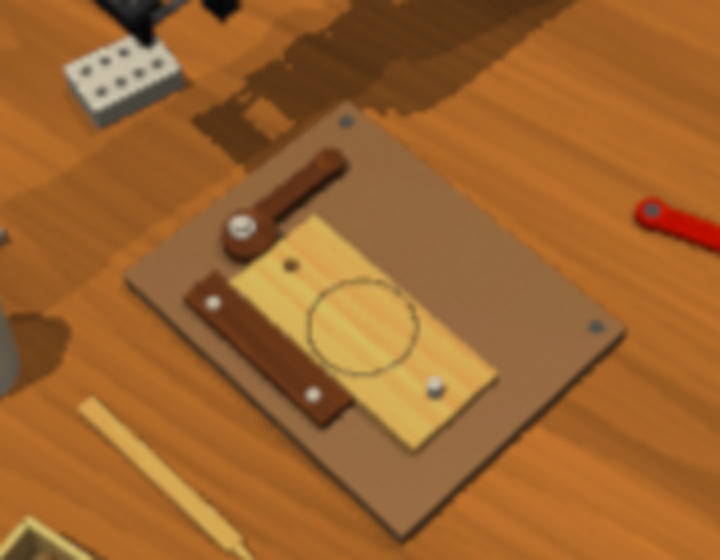

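View pics/top7.png

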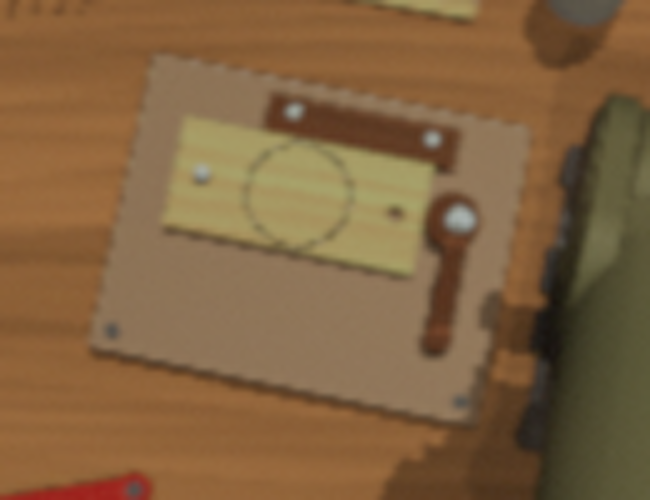

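The plate is flush, and the lever at (433,345) runs along the jig's −x, parallel with the board's left edge. The tool has picked up a tilt (roll 2.5°, pitch 2.2°) from pressing. I take it out by pressing the fingertips the other way against the screwed-down board's edges on the way to the boss.

```bash
python3 - <<'E'
from plan import *
n=tipnow(); t=(*jw(20,162),.10,79.2)
rowst(lin(n,t,7)+lin(t,(*jw(20,162),.011,79.2),3),-1)
E
```

```text
point now [ 0.4735 -0.2194  0.1172] yaw 79.1 rot [-177.1    2.5   79.1] F [-0.6 -1.1 -1. ]
51.8 9.9 -0.3 -0.0 -1; 51.8 9.9 -0.3 -0.0 -1; 51.8 9.9 -0.3 -0.0 -1; 51.8 10.0 -0.3 -0.0 -1; 51.8 10.0 -0.3 -0.0 -1
51.8 10.0 -0.3 -0.0 -1; 51.8 10.0 -0.3 -0.0 -1; 1.3 1.5 29.6 -0.0 -1; 1.3 1.5 29.6 -0.0 -1; 1.3 1.5 29.6 -0.0 -1
```

Call:
move_arm(
  series="52 10 0 0 -1; 52 10 0 0 -1; 52 10 0 0 -1; 52 10 0 0 -1; 52 10 0 0 -1",
)

```text
t: 12.42
tcp_pos: [0.5849, 0.0315, 0.2833]
ee_rot: [-177.0, 2.4, 78.1]
wrist_force: [1.1, -0.4, 0.5]
finger_gap: 0.0005
```

Call:
move_arm(
  series="52 10 0 0 -1; 52 10 0 0 -1; 0 0 0 0 -1; 0 0 0 0 -1; 0 0 0 0 -1",
)

```text
t: 13.05
tcp_pos: [0.6256, 0.1372, 0.2752]
ee_rot: [-176.6, 2.2, 78.5]
wrist_force: [0.3, 0.3, 0.3]
finger_gap: 0.0003
```

```bash
python3 - <<'E'
from plan import *
n=tipnow(); t=(*jw(20,162),.05,79.2)
rowst(lin(n,t,2)+lin(t,(*jw(20,162),.011,79.2),2),-1)
E
```

```text
point now [0.6137 0.1327 0.0936] yaw 78.5 rot [-176.6    2.2   78.5] F [0.3 0.3 0.3]
-4.0 0.5 22.0 -0.4 -1; -4.0 0.5 22.0 -0.4 -1; 0.7 1.1 19.5 -0.0 -1; 0.7 1.1 19.5 -0.0 -1
```

Call:
move_arm(
  series="-4 0 22 0 -1; -4 1 22 0 -1; 1 1 20 0 -1; 1 1 16 0 -1; 0 0 0 0 -1",
)

```text
t: 13.68
tcp_pos: [0.6225, 0.1218, 0.1937]
ee_rot: [-176.8, 2.3, 77.9]
wrist_force: [-0.2, -0.7, 0.6]
finger_gap: 0.0003
```

Call:
move_arm(
  series="-5 0 0 0 -1; -6 0 0 0 -1; -6 0 0 0 -1; -6 0 0 0 -1; -6 0 0 0 -1",
)

```text
t: 14.3
tcp_pos: [0.6176, 0.1104, 0.197]
ee_rot: [-177.3, 0.1, 78.6]
wrist_force: [3.2, 9.7, -8.2]
finger_gap: 0.0007
```

```bash
python3 -c "
from plan import *
rowst([],-1)"
```

```text
point now [0.6091 0.1117 0.0152] yaw 78.6 rot [-1.773e+02  1.000e-01  7.860e+01] F [ 3.2  9.7 -8.2]
```

Pitch is now 0.1°. Next I remove the roll at the far edge.

```bash
python3 - <<'E'
from plan import *
n=tipnow(); a=(n[0],n[1]+.012,n[2],79.2); b=(a[0],a[1],.07,79.2); t=(*jw(130,70),.08,79.2)
rowst([a,b]+lin(b,t,3)+lin(t,(*jw(130,70),.012,79.2),3),-1)
E
```

```text
point now [0.6091 0.1117 0.0152] yaw 78.6 rot [-1.773e+02  1.000e-01  7.860e+01] F [ 3.2  9.7 -8.2]
11.9 -2.4 0.1 -0.6 -1; -0.1 -2.6 -54.7 -0.0 -1; -30.7 36.9 -5.0 -0.0 -1; -30.7 36.9 -5.0 -0.0 -1; -30.7 36.9 -5.0 -0.0 -1
0.1 1.1 22.6 -0.0 -1; 0.1 1.1 22.6 -0.0 -1; 0.1 1.1 22.6 -0.0 -1
```

Call:
move_arm(
  series="12 -2 0 0 -1; 0 -2 -55 0 -1; -31 37 -5 0 -1; -31 37 -5 0 -1; -31 37 -5 0 -1",
)

```text
t: 14.92
tcp_pos: [0.7108, 0.0153, 0.2693]
ee_rot: [-177.5, 0.1, 79.2]
wrist_force: [-0.7, 0.6, 0.1]
finger_gap: 0.0002
```

```bash
python3 - <<'E'
from plan import *
n=tipnow(); 
rowst(lin(n,(*jw(130,70),.013,79.2),3),-1)
E
```

```text
point now [0.703  0.0165 0.0874] yaw 79.2 rot [-1.775e+02  1.000e-01  7.920e+01] F [-0.7  0.6  0.1]
-1.4 0.7 24.8 0.0 -1; -1.4 0.7 24.8 0.0 -1; -1.4 0.7 24.8 0.0 -1
```

```bash
python3 -c "
from h import *
print(ray('top',[(250,134),(295,142)],.005))"
```

```text
[[ 0.7597636   0.0136512   0.005     ]
 [ 0.73186567 -0.15158909  0.005     ]]
```

Call:
move_arm(
  series="0 1 25 0 -1; 0 1 25 0 -1; 0 1 20 0 -1; 0 0 0 0 -1; 0 -4 0 0 -1",
)

```text
t: 15.55
tcp_pos: [0.7108, 0.0103, 0.2014]
ee_rot: [-178.0, 0.3, 78.7]
wrist_force: [-0.3, -0.5, 0.4]
finger_gap: 0.0009
```

Call:
move_arm(
  series="0 -5 0 0 -1; 0 -5 0 0 -1; 0 -5 0 0 -1; 0 -5 0 0 -1; 0 -5 0 0 -1",
)

```text
t: 16.18
tcp_pos: [0.685, 0.0165, 0.2055]
ee_rot: [-178.2, 0.2, 78.8]
wrist_force: [0.5, -0.3, -0.9]
finger_gap: 0.0003
```

```bash
python3 -c "
from plan import *
rowst([],-1)"
```

```text
point now [0.6792 0.0169 0.0236] yaw 78.8 rot [-178.2    0.2   78.8] F [ 0.5 -0.3 -0.9]
```

The tip rose above the board's top edge, so I back off, lower it and repeat.

Call:
move_arm(
  series="0 16 0 0 -1; 0 0 11 0 -1; 0 0 2 0 -1; 0 -6 1 0 -1; 0 -6 1 0 -1",
)

```text
t: 16.8
tcp_pos: [0.693, 0.0141, 0.1912]
ee_rot: [-179.5, 0.0, 78.8]
wrist_force: [16.9, -1.5, -9.7]
finger_gap: 0.0007
```

```bash
python3 -c "
from plan import *
rowst([],-1)"
```

```text
point now [0.6915 0.0143 0.0092] yaw 78.8 rot [-179.5    0.    78.8] F [16.9 -1.5 -9.7]
```

Call:
move_arm(
  series="0 -2 0 0 -1; 0 8 0 0 -1; 0 6 -20 0 -1; 0 0 -50 0 1; 0 0 -20 0 1",
)

```text
t: 17.42
tcp_pos: [0.705, 0.0112, 0.2807]
ee_rot: [-179.3, 0.0, 78.8]
wrist_force: [0.2, 0.3, 0.0]
finger_gap: 0.0136
```

```bash
python3 - <<'E'
from plan import *
rowst([],-1)
# boss by top & scene views: rim at z=.018 using ellipse edges; average
from meas import *
for n,sd in [("top",(156,212)),("scene",(380,250))]:
    im=np.load(n+"0_i.npy"); hsv=cv2.cvtColor(im,cv2.COLOR_RGB2HSV).astype(int)
    m=comp(masks(n,im)['dark'],sd); v,u=np.nonzero(m); c=[u.mean(),v.mean()]
    for z in (.0125,.018): print(n,c,z,ray(n,c,z).round(4), "small" )
    cv2.imwrite(f"pics/b_{n}.png",cv2.resize(im[sd[1]-25:sd[1]+25,sd[0]-25:sd[0]+25][:,:,::-1],None,fx=8,fy=8,interpolation=cv2.INTER_CUBIC))
E
```

```text
point now [0.7028 0.0115 0.0987] yaw 78.8 rot [-179.3    0.    78.8] F [0.2 0.3 0. ]
top [np.float64(155.48745519713262), np.float64(211.60931899641577)] 0.0125 [[0.467  0.3429 0.0125]] small
top [np.float64(155.48745519713262), np.float64(211.60931899641577)] 0.018 [[0.4664 0.3415 0.018 ]] small
scene [np.float64(379.317880794702), np.float64(251.0)] 0.0125 [[0.4698 0.3448 0.0125]] small
scene [np.float64(379.317880794702), np.float64(251.0)] 0.018 [[0.473  0.3447 0.018 ]] small
```

View pics/b_scene.png

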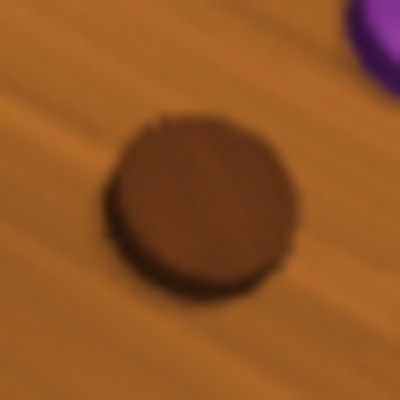

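View pics/b_top.png

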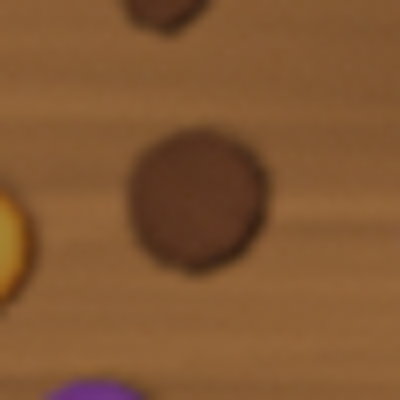

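```bash
python3 - <<'E'
from meas import *
im=np.load("top0_i.npy"); hsv=cv2.cvtColor(im,cv2.COLOR_RGB2HSV).astype(int)
B=np.array([.4683,.3438])
for nm,sd in dict(orange=(126,218),purple=(143,243),pink=(188,217),small=(152,185)).items():
    h=hsv[sd[1],sd[0]]
    m=comp((abs(hsv[...,0]-h[0])<8)&(abs(hsv[...,1]-h[1])<60)&(abs(hsv[...,2]-h[2])<40),sd)
    v,u=np.nonzero(m); p=ray("top",(u.mean(),v.mean()),.012)[0,:2]; A=m.sum()*(1.36/404)**2; r=np.sqrt(A/np.pi)
    d=(p-B)*1000; print(nm,p.round(3),"r",(r*1000).round(0),"dist",np.hypot(*d).round(0),"edge",(np.hypot(*d)-r*1000).round(0),"dir",np.degrees(np.arctan2(d[1],d[0])).round(0))
from plan import *
n=tipnow(.164)
t=(.4683,.3438,.10,110.)
rowst(lin(n,t,8),.6,.164)
E
```

```text
orange [0.414 0.114] r 604.0 dist 236.0 edge -367.0 dir -103.0
purple [0.357 0.384] r 28.0 dist 118.0 edge 90.0 dir 160.0
pink [0.452 0.226] r 20.0 dist 119.0 edge 99.0 dir -98.0
small [0.564 0.364] r 23.0 dist 97.0 edge 74.0 dir 12.0
point now [0.703  0.0115 0.1167] yaw 78.8 rot [-179.3    0.    78.8] F [0.2 0.3 0. ]
35.2 -36.8 2.5 -3.9 0.6; 37.6 -34.4 2.5 -3.9 0.6; 39.9 -31.7 2.5 -3.9 0.6; 41.9 -29.0 2.4 -3.9 0.6; 43.8 -26.0 2.4 -3.9 0.6
45.5 -23.0 2.3 -3.9 0.6; 46.9 -19.9 2.3 -3.9 0.6; 48.2 -16.7 2.3 -3.9 0.6
```

Neighbours are all at least 70 mm from the boss centre, so there is room to keep yaw 79. I move above the boss.

```bash
python3 - <<'E'
from plan import *
n=tipnow(.164)
rowst(lin(n,(.4683,.3438,.10,79.),8),.6,.164)
E
```

```text
point now [0.703  0.0115 0.1167] yaw 78.8 rot [-179.3    0.    78.8] F [0.2 0.3 0. ]
35.1 -36.8 2.5 -0.0 0.6; 35.1 -36.8 2.5 -0.0 0.6; 35.1 -36.8 2.5 -0.0 0.6; 35.1 -36.8 2.5 -0.0 0.6; 35.1 -36.8 2.5 -0.0 0.6
35.1 -36.7 2.5 -0.0 0.6; 35.2 -36.7 2.5 -0.0 0.6; 35.2 -36.7 2.5 -0.0 0.6
```

Call:
move_arm(
  series="35 -37 2 0 0.6; 35 -37 2 0 0.6; 35 -37 2 0 0.6; 35 -37 2 0 0.6; 35 -37 2 0 0.6",
)

```text
t: 18.05
tcp_pos: [0.5559, 0.2192, 0.2715]
ee_rot: [-179.3, 0.2, 78.2]
wrist_force: [0.3, -0.0, 0.1]
finger_gap: 0.0621
```

Call:
move_arm(
  series="35 -37 0 0 0.6; 35 -37 0 0 0.6; 35 -37 0 0 0.6; 0 0 0 0 0.6; 0 0 0 0 0.6",
)

```text
t: 18.68
tcp_pos: [0.46, 0.3515, 0.2704]
ee_rot: [-178.9, 0.5, 78.7]
wrist_force: [0.3, -0.8, 0.4]
finger_gap: 0.0692
```

```bash
python3 - <<'E'
from plan import *
n=tipnow(.164); print(telemetry.sense()['finger_gap'])
rowst([(.4683,.3438,.06,79.),(.4683,.3438,.035,79.),(.4683,.3438,.022,79.)],.6,.164)
im,d=optics.get_image("scene"); cv2.imwrite("pics/s8.png",cv2.resize(im[170:310,300:460][:,:,::-1],None,fx=4,fy=4,interpolation=cv2.INTER_CUBIC))
E
```

```text
0.06924034177233059
point now [0.4567 0.3508 0.1065] yaw 78.7 rot [-178.9    0.5   78.7] F [ 0.3 -0.8  0.4]
-4.2 13.6 46.2 -0.3 0.6; 0.2 0.5 25.0 -0.0 0.6; 0.1 0.2 13.0 -0.0 0.6
```

View pics/s8.png

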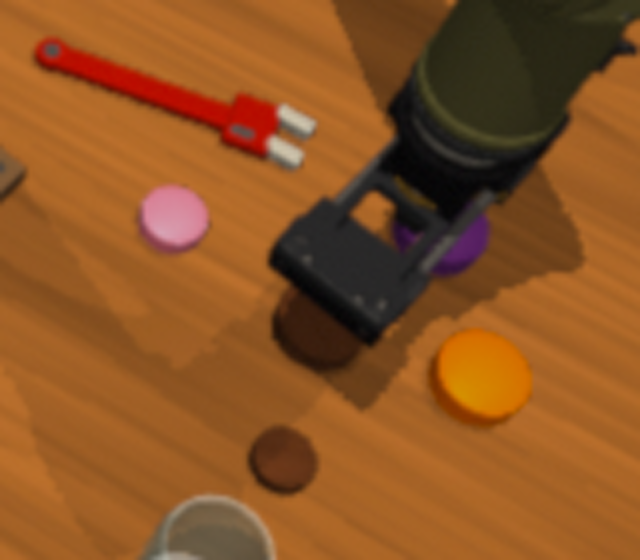

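Call:
move_arm(
  series="-4 13 20 0 0.8; 0 0 15 0 0.8; 0 0 0 0 0.8; 0 0 0 0 0.8; 0 0 0 0 0.8",
)

```text
t: 19.35
tcp_pos: [0.4743, 0.3407, 0.231]
ee_rot: [-178.8, 0.6, 78.3]
wrist_force: [0.8, 0.3, -0.5]
finger_gap: 0.0786
```

```bash
python3 - <<'E'
from plan import *
n=tipnow(.164); print(telemetry.sense()['finger_gap'])
rowst(lin(n,(.4683,.3438,.023,79.),4),.8,.164)
E
```

```text
0.0786049401451118
point now [0.4706 0.3398 0.067 ] yaw 78.3 rot [-178.8    0.6   78.3] F [ 0.8  0.3 -0.5]
1.0 -0.5 11.0 -0.2 0.8; 1.0 -0.5 11.0 -0.2 0.8; 1.0 -0.5 11.0 -0.2 0.8; 1.0 -0.5 11.0 -0.2 0.8
```

Call:
move_arm(
  series="2 -1 11 0 0.8; 1 -1 11 0 0.8; 1 0 11 0 0.8; 0 0 10 0 0.8; 0 0 0 0 0.8",
)

```text
t: 19.98
tcp_pos: [0.4715, 0.3456, 0.185]
ee_rot: [-178.8, 0.6, 78.4]
wrist_force: [0.7, 0.3, 1.2]
finger_gap: 0.0782
```

```bash
python3 - <<'E'
from plan import *
n=tipnow(.164); print(telemetry.sense()['finger_gap'])
rowst([(.4683,.3438,.023,79.)],.8,.164)
E
```

```text
0.07824099707721044
point now [0.4678 0.3446 0.021 ] yaw 78.4 rot [-178.8    0.6   78.4] F [0.7 0.3 1.2]
-0.7 0.6 -2.0 -0.6 0.8
```

Well aligned, so I close.

Call:
move_arm(
  series="0 0 -2 0 -1; 0 0 0 0 -1; 0 0 0 0 -1; 0 0 0 0 -1; 0 0 0 0 -1",
)

```text
t: 20.6
tcp_pos: [0.4721, 0.3458, 0.1881]
ee_rot: [-178.9, 0.5, 78.4]
wrist_force: [-0.1, -0.1, -0.4]
finger_gap: 0.0593
```

```bash
python3 - <<'E'
from plan import *
n=tipnow(.164); s=telemetry.sense();print(s['finger_gap'], s['tcp_pos'])
c=jw(25,15); print("circle nominal",c)
from meas import *
for nm,sd in [("top",(245,170)),("scene",(220,185))]:
    im=np.load(nm+"2_i.npy"); M=masks(nm,im)['plate']
    nn,l,st,cc=cv2.connectedComponentsWithStats(M.astype(np.uint8))
    q=proj(nm,[*c,.03])[0]; print(nm,"circle px",q)
    k=l[int(q[1]),int(q[0])]; 
    r,W=rect(nm,(l==k),.03); print(nm,(l==k).sum(),np.round(r,2) if 0 else r)
E
```

```text
0.059327465875698676 [0.47208495 0.34576396 0.18812807]
circle nominal [ 0.5876679  -0.02195022]
top circle px [259.13405855 178.78338765]
top 1171 ((589.3250732421875, -21.76476287841797), (184.5751953125, 82.7919921875), 78.98495483398438)
scene circle px [240.08261773 211.32918886]
scene 186014 ((368.48480224609375, -166.74560546875), (1415.9412841796875, 1887.2908935546875), 35.49022674560547)
```

```bash
python3 - <<'E'
from plan import *
n=tipnow(.164); print(n)
a=(n[0],n[1],.115,n[3]); t=(.5883,-.0219,.115,79.2)
rowst(lin(n,a,2)+lin(a,t,9),-1,.164)
E
```

```text
(np.float64(0.4686422316650254), np.float64(0.34494096687451387), np.float64(0.02416627629067833), np.float64(78.37777716579967))
point now [0.4686 0.3449 0.0242] yaw 78.4 rot [-178.9    0.5   78.4] F [-0.1 -0.1 -0.4]
-0.4 -0.9 -45.4 -0.0 -1; -0.4 -0.9 -45.4 -0.0 -1; -37.2 21.2 -0.1 -0.1 -1; -37.3 21.2 -0.1 -0.1 -1; -37.3 21.1 -0.1 -0.1 -1
-37.3 21.1 -0.1 -0.1 -1; -37.4 21.0 -0.1 -0.1 -1; -37.4 20.9 -0.1 -0.1 -1; -37.4 20.9 -0.1 -0.1 -1; -37.5 20.8 -0.1 -0.1 -1
-37.5 20.8 -0.1 -0.1 -1
```

Call:
move_arm(
  series="0 0 -30 0 -1; 0 0 -50 0 -1; -30 15 -10 0 -1; -37 21 0 0 -1; -37 21 0 0 -1",
)

```text
t: 21.22
tcp_pos: [0.5079, 0.2346, 0.2811]
ee_rot: [-178.9, 0.4, 78.9]
wrist_force: [0.3, 0.3, -0.8]
finger_gap: 0.0589
```

Call:
move_arm(
  series="-37 21 0 0 -1; -37 21 0 0 -1; -37 21 0 0 -1; -37 21 0 0 -1; -37 21 0 0 -1",
)

```text
t: 21.85
tcp_pos: [0.5767, 0.0263, 0.2813]
ee_rot: [-179.0, 0.4, 79.0]
wrist_force: [0.0, -0.2, -0.4]
finger_gap: 0.0595
```

```bash
python3 - <<'E'
from plan import *
n=tipnow(.164); s=telemetry.sense();print(s['finger_gap'])
t=(.5883,-.0219,.085,79.2)
rowst(lin(n,t,3),-1,.164)
E
```

```text
0.05948891321204338
point now [0.5736 0.0257 0.1173] yaw 79.0 rot [-179.     0.4   79. ] F [ 0.  -0.2 -0.4]
-14.6 8.0 10.7 -0.1 -1; -14.6 8.0 10.7 -0.1 -1; -14.6 8.0 10.7 -0.1 -1
```

Call:
move_arm(
  series="-15 8 8 0 -1; -15 8 8 0 -1; -15 8 8 0 -1; 0 0 0 0 -1; 0 0 0 0 -1",
)

```text
t: 22.48
tcp_pos: [0.5914, -0.0248, 0.2547]
ee_rot: [-178.9, 0.3, 78.9]
wrist_force: [0.5, 0.1, -0.2]
finger_gap: 0.0592
```

```bash
python3 - <<'E'
from plan import *
n=tipnow(.164); s=telemetry.sense();print(s['finger_gap'])
t=(.5883,-.0219,.057,79.2)
rowst(lin(n,t,4),-1,.164)
im,d=optics.get_image("scene"); cv2.imwrite("pics/s9.png",cv2.resize(im[130:270,160:320][:,:,::-1],None,fx=4,fy=4,interpolation=cv2.INTER_CUBIC))
E
```

```text
0.05917316347208776
point now [ 0.5881 -0.0251  0.0907] yaw 78.9 rot [-178.9    0.3   78.9] F [ 0.5  0.1 -0.2]
0.8 0.1 8.4 -0.1 -1; 0.8 0.1 8.4 -0.1 -1; 0.8 0.1 8.4 -0.1 -1; 0.8 0.1 8.4 -0.1 -1
```

View pics/s9.png

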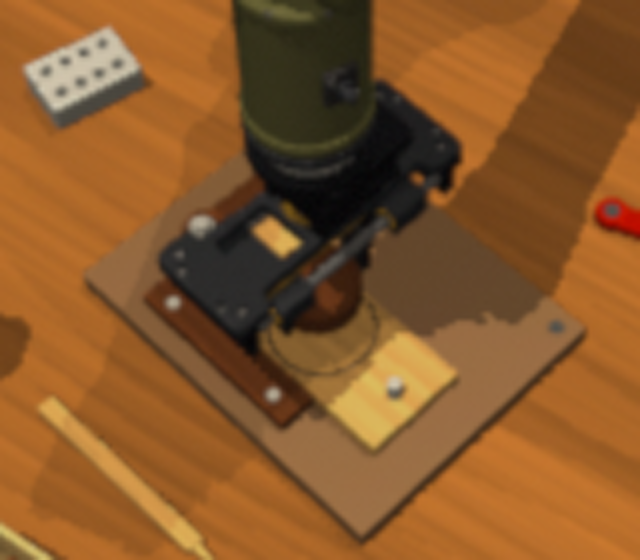

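The boss hangs above the circle. I lower it gently.

Call:
move_arm(
  series="1 0 10 0 -1; 1 0 9 0 -1; 0 0 7 0 -1; 0 0 3 0 -1; 0 0 0 0 -1",
)

```text
t: 23.15
tcp_pos: [0.5908, -0.0206, 0.2238]
ee_rot: [-178.9, 0.3, 79.1]
wrist_force: [0.3, 0.4, -0.7]
finger_gap: 0.0592
```

```bash
python3 - <<'E'
from plan import *
rowst([(.5883,-.0219,.055,79.2)],-1,.164)
E
```

```text
point now [ 0.5875 -0.0209  0.0598] yaw 79.1 rot [-178.9    0.3   79.1] F [ 0.3  0.4 -0.7]
-0.8 1.1 4.8 -0.1 -1
```

Call:
move_arm(
  series="-1 1 2 0 -1; 0 0 2 0 -1; 0 0 1 0 -1; 0 0 1 0 -1; 0 0 0 0 -1",
)

```text
t: 23.78
tcp_pos: [0.5919, -0.0222, 0.218]
ee_rot: [-178.9, 0.3, 79.1]
wrist_force: [-0.6, 0.5, 0.1]
finger_gap: 0.0589
```

```bash
python3 - <<'E'
from plan import *
rowst([(.5883,-.0219,.055,79.2)],-1,.164)
E
```

```text
point now [ 0.5888 -0.0225  0.054 ] yaw 79.1 rot [-178.9    0.3   79.1] F [-0.6  0.5  0.1]
0.5 -0.6 -1.0 -0.1 -1
```

Call:
move_arm(
  series="0 0 1 0 -1; 0 0 0 0 -1; 0 0 0 0 -1; 0 0 0 0 -1; 0 0 0 0 -1",
)

```text
t: 24.4
tcp_pos: [0.5921, -0.022, 0.2177]
ee_rot: [-179.0, 0.3, 79.1]
wrist_force: [0.1, 0.5, 1.3]
finger_gap: 0.0592
```

It is touching (1.3 N upward), so I release and rise.

Call:
move_arm(
  series="0 0 0 0 0.7; 0 0 0 0 0.7; 0 0 0 0 0.7; 0 0 0 0 0.7; 0 0 0 0 0.7",
)

```text
t: 25.02
tcp_pos: [0.5921, -0.0221, 0.2176]
ee_rot: [-179.0, 0.3, 79.1]
wrist_force: [-1.0, -1.2, -0.2]
finger_gap: 0.0739
```

Call:
move_arm(
  series="0 0 -20 0 0.7; 0 0 -40 0 0.7; 0 0 -40 0 1; -62 0 0 0 1; -62 0 0 0 1",
)

```text
t: 25.65
tcp_pos: [0.5725, -0.1386, 0.3284]
ee_rot: [-179.4, 0.2, 79.9]
wrist_force: [0.7, -0.5, 0.2]
finger_gap: 0.086
```

```bash
python3 - <<'E'
from plan import *
from meas import *
rowst([],-1,.164)
for nm in ["top","scene"]:
    im,d=optics.get_image(nm); np.save(nm+"3_i.npy",im)
    cv2.imwrite(f"pics/{nm}10.png",cv2.resize((im[140:240,200:330] if nm=="top" else im[130:270,150:330])[:,:,::-1],None,fx=5 if nm=="top" else 4,fy=5 if nm=="top" else 4,interpolation=cv2.INTER_CUBIC))
    M=masks(nm,im)['dark']; q=proj(nm,[.588,-.022,.045])[0].astype(int); m=comp(M,(q[0],q[1])); v,u=np.nonzero(m); print(nm,m.sum(),ray(nm,(u.mean(),v.mean()),.0425))
E
```

```text
point now [ 0.5707 -0.1387  0.1644] yaw 79.9 rot [-179.4    0.2   79.9] F [ 0.7 -0.5  0.2]
top 231 [[ 0.58654488 -0.02254943  0.0425    ]]
scene 370 [[ 0.58960983 -0.02056931  0.0425    ]]
```

View pics/top10.png

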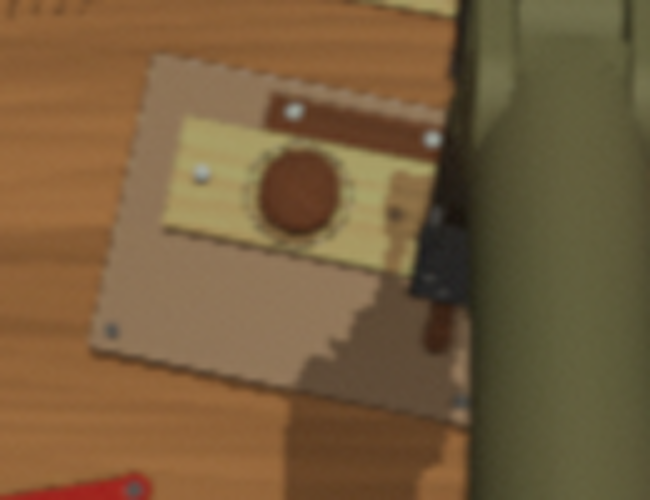

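View pics/scene10.png

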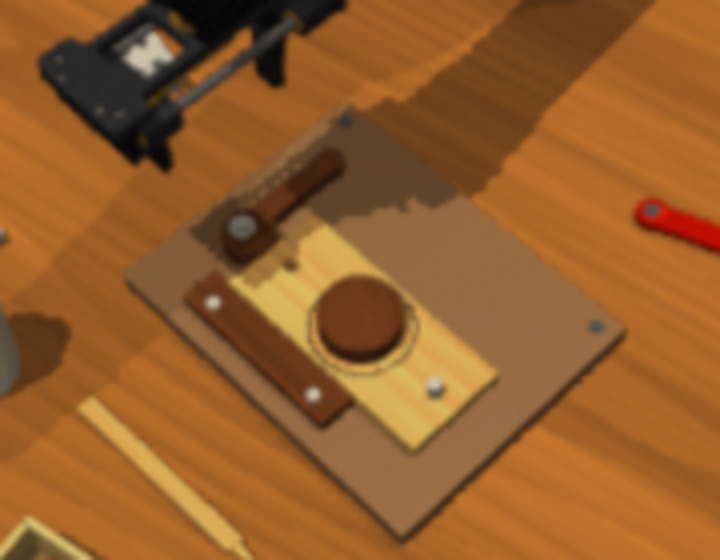

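The boss sits inside the circle with a clear ring all round (top crop (299,193), circle centre (299,194)). Now the block.

```bash
python3 - <<'E'
from plan import *
from meas import *
# remeasure block in current views
for nm,sd in [("top",(337,202)),("scene",(180,146))]:
    im=np.load(nm+"3_i.npy")
    m=comp(masks(nm,im)['block'],sd); r,W=rect(nm,m,.025); print(nm,m.sum(),r)
n=tipnow(.164); t=(.5032,-.3025,.085,68.4)
rowst(lin(n,t,4),1,.164)
E
```

```text
top 317 ((503.263671875, -301.3091125488281), (53.50168228149414, 78.53958892822266), 67.36215209960938)Traceback (most recent call last):
  File "<stdin>", line 6, in <module>
  File "meas.py", line 7, in rect
    c=max(cn,key=cv2.contourArea)[:,0]
      ~~~^^^^^^^^^^^^^^^^^^^^^^^^
ValueError: max() iterable argument is empty
```

```bash
python3 - <<'E'
from plan import *
n=tipnow(.164); t=(.5032,-.3025,.085,68.4)
rowst(lin(n,t,4),1,.164)
E
```

```text
point now [ 0.5694 -0.1471  0.164 ] yaw 79.1 rot [-179.4    0.4   79.1] F [-0.2 -0.  -0.5]
-41.2 -8.6 20.1 2.7 1; -41.6 -6.7 20.1 2.7 1; -41.9 -4.7 20.1 2.7 1; -42.1 -2.8 20.1 2.7 1
```

Call:
move_arm(
  series="-41 -9 18 3 1; -42 -7 18 3 1; -42 -5 18 3 1; -42 -3 18 2 1; 0 0 0 0 1",
)

```text
t: 26.38
tcp_pos: [0.5025, -0.3061, 0.2637]
ee_rot: [179.9, 0.5, 67.7]
wrist_force: [0.0, -0.8, -0.2]
finger_gap: 0.0867
```

```bash
python3 - <<'E'
from plan import *
n=tipnow(.164); t=(.5032,-.3025,.07,68.4)
rowst(lin(n,t,2),1,.164)
im,d=optics.get_image("scene"); cv2.imwrite("pics/s11.png",cv2.resize(im[80:220,100:260][:,:,::-1],None,fx=4,fy=4,interpolation=cv2.INTER_CUBIC))
E
```

```text
point now [ 0.5021 -0.3075  0.0998] yaw 67.7 rot [179.9   0.5  67.7] F [ 0.  -0.8 -0.2]
2.7 -0.5 14.9 -0.4 1; 2.7 -0.4 14.9 -0.4 1
```

View pics/s11.png

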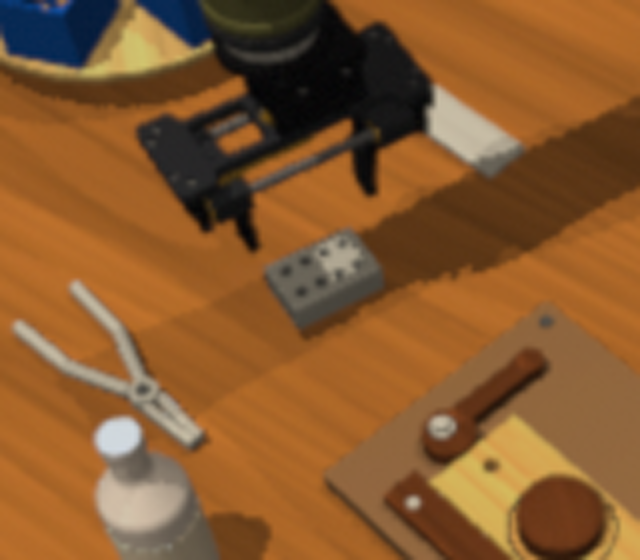

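Call:
move_arm(
  series="3 0 15 0 1; 2 0 14 0 1; 0 0 10 0 1; 0 0 0 0 1; 0 0 0 0 1",
)

```text
t: 27.05
tcp_pos: [0.5092, -0.2943, 0.2249]
ee_rot: [179.7, 0.3, 68.3]
wrist_force: [0.2, -0.0, -0.2]
finger_gap: 0.0873
```

```bash
python3 - <<'E'
from plan import *
n=tipnow(.164); t=(.5032,-.3025,.024,68.4)
rowst(lin(n,t,4),1,.164)
im,d=optics.get_image("scene"); cv2.imwrite("pics/s12.png",cv2.resize(im[90:190,130:250][:,:,::-1],None,fx=6,fy=6,interpolation=cv2.INTER_CUBIC))
E
```

```text
point now [ 0.5097 -0.2955  0.0609] yaw 68.3 rot [179.7   0.3  68.3] F [ 0.2 -0.  -0.2]
-2.2 -0.9 9.2 -0.0 1; -2.2 -0.9 9.2 -0.0 1; -2.2 -0.9 9.2 -0.0 1; -2.2 -0.9 9.2 -0.0 1
```

View pics/s12.png

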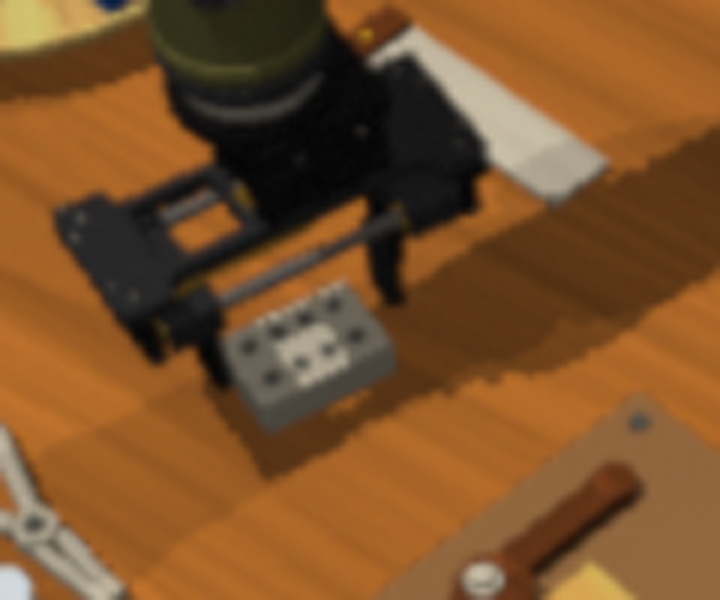

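Call:
move_arm(
  series="-5 -2 4 0 1; -3 -1 4 0 1; 0 0 0 0 1; 0 0 0 0 1; 0 0 0 0 1",
)

```text
t: 27.72
tcp_pos: [0.5029, -0.302, 0.2172]
ee_rot: [179.6, 0.4, 68.2]
wrist_force: [0.9, -0.3, -0.7]
finger_gap: 0.0872
```

```bash
python3 - <<'E'
from plan import *
n=tipnow(.164); t=(.5032,-.3025,.024,68.4)
rowst(lin(n,t,3),1,.164)
E
```

```text
point now [ 0.5036 -0.3033  0.0532] yaw 68.2 rot [179.6   0.4  68.2] F [ 0.9 -0.3 -0.7]
0.3 -0.3 9.7 -0.1 1; 0.3 -0.3 9.7 -0.1 1; 0.3 -0.3 9.7 -0.1 1
```

Call:
move_arm(
  series="1 0 9 0 1; 0 0 9 0 1; 0 0 8 0 1; 0 0 0 0 1; 0 0 0 0 1",
)

```text
t: 28.35
tcp_pos: [0.5034, -0.3008, 0.1887]
ee_rot: [179.7, 0.3, 68.3]
wrist_force: [0.6, -0.4, -0.3]
finger_gap: 0.0872
```

```bash
python3 - <<'E'
from plan import *
n=tipnow(.164); t=(.5032,-.3025,.024,68.4)
rowst([t],1,.164)
E
```

```text
point now [ 0.504  -0.302   0.0247] yaw 68.3 rot [179.7   0.3  68.3] F [ 0.6 -0.4 -0.3]
-0.7 -0.5 0.7 -0.1 1
```

Call:
move_arm(
  series="-1 0 1 0 -1; 0 0 0 0 -1; 0 0 0 0 -1; 0 0 0 0 -1; 0 0 0 0 -1",
)

```text
t: 28.98
tcp_pos: [0.5032, -0.302, 0.1881]
ee_rot: [179.6, 0.3, 68.3]
wrist_force: [1.2, 1.5, -0.9]
finger_gap: 0.0748
```

```bash
python3 - <<'E'
from plan import *
n=tipnow(.164); print(telemetry.sense()['finger_gap'])
t=(.5883,-.022,.13,79.2); a=(n[0],n[1],.10,n[3])
rowst([a]+lin(a,t,6),-1,.164)
E
```

```text
0.07481059443615201
point now [ 0.504  -0.3033  0.0241] yaw 68.3 rot [179.6   0.3  68.3] F [ 1.2  1.5 -0.9]
-0.4 0.5 -75.9 -0.0 -1; 48.7 -4.3 -5.3 -1.8 -1; 48.8 -2.7 -5.3 -1.8 -1; 48.9 -1.2 -5.3 -1.8 -1; 48.9 0.4 -5.3 -1.8 -1
48.8 1.9 -5.3 -1.8 -1; 48.8 3.5 -5.3 -1.8 -1
```

Gripped at 74.8 mm, which matches 75. I lift and carry.

Call:
move_arm(
  series="0 0 -20 0 -1; 0 0 -40 0 -1; 0 0 -30 0 -1; 30 -3 -10 0 -1; 45 -5 -5 0 -1",
)

```text
t: 29.6
tcp_pos: [0.5196, -0.2308, 0.2956]
ee_rot: [-179.9, 0.4, 67.8]
wrist_force: [1.0, 0.5, -6.2]
finger_gap: 0.0746
```

```bash
python3 - <<'E'
from plan import *
n=tipnow(.164); print(telemetry.sense()['finger_gap'])
t=(.5883,-.022,.125,68.3)
rowst(lin(n,t,5),-1,.164)
E
```

```text
0.0745953944320817
point now [ 0.519  -0.2318  0.1316] yaw 67.8 rot [-179.9    0.4   67.8] F [ 1.   0.5 -6.2]
44.1 -3.0 1.0 -0.1 -1; 44.1 -3.0 1.0 -0.1 -1; 44.1 -2.9 1.0 -0.1 -1; 44.1 -2.8 1.0 -0.1 -1; 44.1 -2.7 1.0 -0.1 -1
```

Call:
move_arm(
  series="44 -3 0 0 -1; 44 -3 0 0 -1; 44 -3 0 0 -1; 44 -3 0 0 -1; 35 -2 0 0 -1",
)

```text
t: 30.22
tcp_pos: [0.5856, -0.0226, 0.2976]
ee_rot: [-179.9, 0.5, 67.8]
wrist_force: [0.2, -0.1, -6.6]
finger_gap: 0.0747
```

Call:
move_arm(
  series="0 0 0 0 -1; 0 0 0 0 -1; 0 0 0 0 -1; 0 0 0 0 -1; 0 0 0 0 -1",
)

```text
t: 30.85
tcp_pos: [0.5843, -0.0212, 0.2984]
ee_rot: [-179.8, 0.5, 67.9]
wrist_force: [0.4, -0.5, -6.7]
finger_gap: 0.0745
```

```bash
python3 - <<'E'
from plan import *
n=tipnow(.164); print(telemetry.sense()['finger_gap'])
t=(.5883,-.022,.095,68.3)
rowst(lin(n,t,3),-1,.164)
E
```

```text
0.0745401462337955
point now [ 0.5832 -0.0224  0.1344] yaw 67.9 rot [-179.8    0.5   67.9] F [ 0.4 -0.5 -6.7]
0.9 1.6 13.1 -0.1 -1; 0.9 1.6 13.1 -0.1 -1; 0.9 1.6 13.1 -0.1 -1
```

Call:
move_arm(
  series="1 2 12 0 -1; 1 2 12 0 -1; 0 1 10 0 -1; 0 0 0 0 -1; 0 0 0 0 -1",
)

```text
t: 31.48
tcp_pos: [0.5895, -0.0224, 0.2607]
ee_rot: [-179.7, 0.6, 67.9]
wrist_force: [-0.1, -0.8, -7.6]
finger_gap: 0.0743
```

```bash
python3 - <<'E'
from plan import *
n=tipnow(.164)
rowst(lin(n,(.5884,-.0228,.082,68.3),2),-1,.164)
for nm in ["top","scene"]:
    im,d=optics.get_image(nm)
    cv2.imwrite(f"pics/{nm}13.png",cv2.resize((im[140:240,200:330] if nm=="top" else im[130:270,150:330])[:,:,::-1],None,fx=5 if nm=="top" else 4,fy=5 if nm=="top" else 4,interpolation=cv2.INTER_CUBIC))
E
```

```text
point now [ 0.588  -0.0235  0.0967] yaw 67.9 rot [-179.7    0.6   67.9] F [-0.1 -0.8 -7.6]
0.5 0.1 7.3 -0.2 -1; 0.5 0.1 7.3 -0.2 -1
```

View pics/scene13.png

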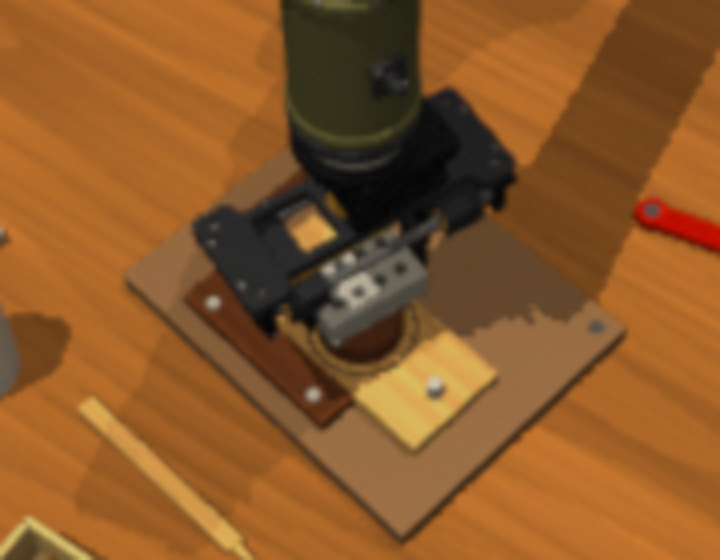

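Aligned over the dome. I lower it slowly.

Call:
move_arm(
  series="1 0 6 0 -1; 0 0 4 0 -1; 0 0 2 0 -1; 0 0 0 0 -1; 0 0 0 0 -1",
)

```text
t: 32.2
tcp_pos: [0.59, -0.0215, 0.2488]
ee_rot: [-179.7, 0.6, 67.8]
wrist_force: [0.3, 0.8, -5.9]
finger_gap: 0.0747
```

```bash
python3 - <<'E'
from plan import *
rowst([(.5884,-.0228,.079,68.3)],-1,.164)
E
```

```text
point now [ 0.5887 -0.0227  0.0848] yaw 67.8 rot [-179.7    0.6   67.8] F [ 0.3  0.8 -5.9]
-0.1 -0.2 5.8 -0.5 -1
```

Call:
move_arm(
  series="0 0 2 0 -1; 0 0 1 0 -1; 0 0 1 0 -1; 0 0 0 0 -1; 0 0 0 0 -1",
)

```text
t: 32.83
tcp_pos: [0.5901, -0.0216, 0.2448]
ee_rot: [-179.8, 0.6, 67.8]
wrist_force: [-0.7, -0.1, -7.1]
finger_gap: 0.0748
```

```bash
python3 - <<'E'
from plan import *
rowst([(.5884,-.0228,.079,68.3)],-1,.164)
E
```

```text
point now [ 0.5889 -0.0228  0.0808] yaw 67.8 rot [-179.8    0.6   67.8] F [-0.7 -0.1 -7.1]
-0.1 -0.4 1.8 -0.5 -1
```

Call:
move_arm(
  series="0 0 1 0 -1; 0 0 0 0 -1; 0 0 0.5 0 -1; 0 0 0 0 -1; 0 0 0 0 -1",
)

```text
t: 33.45
tcp_pos: [0.5901, -0.0216, 0.2432]
ee_rot: [-179.8, 0.6, 67.8]
wrist_force: [-0.5, -0.5, -6.4]
finger_gap: 0.0751
```

```bash
python3 - <<'E'
from plan import *
rowst([(.5884,-.0228,.079,68.3)],-1,.164)
E
```

```text
point now [ 0.5889 -0.0229  0.0793] yaw 67.8 rot [-179.8    0.6   67.8] F [-0.5 -0.5 -6.4]
-0.1 -0.5 0.3 -0.5 -1
```

Call:
move_arm(
  series="0 0 0.5 0 -1; 0 0 0 0 -1; 0 0 0 0 -1; 0 0 0 0 -1; 0 0 0 0 -1",
)

```text
t: 34.08
tcp_pos: [0.5901, -0.0216, 0.2429]
ee_rot: [-179.8, 0.6, 67.8]
wrist_force: [-0.3, 0.4, -5.7]
finger_gap: 0.0749
```

Call:
move_arm(
  series="0 0 0.5 0 -1; 0 0 0 0 -1; 0 0 0 0 -1; 0 0 0 0 -1; 0 0 0 0 -1",
)

```text
t: 34.7
tcp_pos: [0.5901, -0.0215, 0.2429]
ee_rot: [-179.8, 0.6, 67.8]
wrist_force: [-0.8, 0.5, -4.9]
finger_gap: 0.0752
```

Call:
move_arm(
  series="0 0 0.5 0 -1; 0 0 0.5 0 -1; 0 0 0.5 0 -1; 0 0 0 0 -1; 0 0 0 0 -1",
)

```text
t: 35.33
tcp_pos: [0.5902, -0.0214, 0.2428]
ee_rot: [-179.8, 0.6, 67.8]
wrist_force: [-1.7, 0.0, -0.8]
finger_gap: 0.0748
```

The dome now carries most of the weight, so I release in small opening steps.

Call:
move_arm(
  series="0 0 0 0 0.76; 0 0 0 0 0.8; 0 0 0 0 0.85; 0 0 0 0 0.9; 0 0 0 0 1",
)

```text
t: 35.95
tcp_pos: [0.5921, -0.0213, 0.2443]
ee_rot: [179.8, 0.5, 67.8]
wrist_force: [0.1, 0.0, 0.5]
finger_gap: 0.0852
```

```bash
python3 - <<'E'
from plan import *
rowst([],-1,.164); print(telemetry.sense()['finger_gap'])
for nm in ["scene"]:
    im,d=optics.get_image(nm)
    cv2.imwrite(f"pics/{nm}14.png",cv2.resize((im[140:240,200:330] if nm=="top" else im[150:250,180:300])[:,:,::-1],None,fx=6,fy=6,interpolation=cv2.INTER_CUBIC))
E
```

```text
point now [ 0.592  -0.0226  0.0803] yaw 67.8 rot [179.8   0.5  67.8] F [0.1 0.  0.5]
0.08516567914068492
```

View pics/scene14.png

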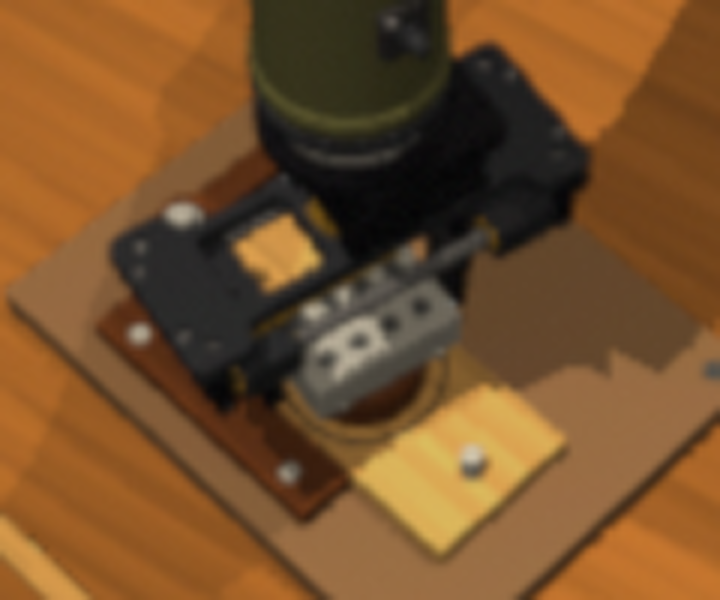

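Call:
move_arm(
  series="0 -3 0 0 1; 0 0 -3 0 1; 0 0 -8 0 1; 0 0 -10 0 1; 0 0 -15 0 1",
)

```text
t: 36.62
tcp_pos: [0.5888, -0.0197, 0.2818]
ee_rot: [179.9, 0.5, 67.9]
wrist_force: [-0.3, -0.2, -0.4]
finger_gap: 0.087
```

Call:
move_arm(
  series="0 0 -30 0 1; 0 0 -40 0 1; -60 0 -10 0 1; -60 0 0 0 1; -60 0 0 0 1",
)

```text
t: 37.25
tcp_pos: [0.523, -0.1827, 0.3737]
ee_rot: [179.3, 0.2, 68.7]
wrist_force: [1.4, 0.3, -0.2]
finger_gap: 0.0871
```

```bash
python3 - <<'E'
from plan import *
rowst([],-1,.164)
for nm in ["top","scene"]:
    im,d=optics.get_image(nm); np.save(nm+"4_i.npy",im)
    cv2.imwrite(f"pics/{nm}15.png",cv2.resize((im[140:240,200:330] if nm=="top" else im[150:250,180:300])[:,:,::-1],None,fx=6,fy=6,interpolation=cv2.INTER_CUBIC))
    cv2.imwrite(f"pics/{nm}15f.png",im[:,:,::-1])
    P=cloud(nm,d)
    from meas import *
    q=proj(nm,[.5886,-.0225,.08])[0].astype(int); m=comp(masks(nm,im)['block'],(q[0],q[1]))
    m2=cv2.erode(m.astype(np.uint8),np.ones((3,3)))>0; X=P[m2]; X=X[(X[:,2]>.07)&(X[:,2]<.095)]
    A=np.c_[X[:,:2]-X[:,:2].mean(0),np.ones(len(X))]; s,*_=np.linalg.lstsq(A,X[:,2],rcond=None)
    r,W=rect(nm,m,.08); print(nm,m.sum(),r,"plane slopes deg",np.degrees(np.arctan(s[:2])),s[2],len(X))
E
```

```text
point now [ 0.5246 -0.184   0.2098] yaw 68.7 rot [179.3   0.2  68.7] F [ 1.4  0.3 -0.2]
top 372 ((592.0973510742188, -23.933277130126953), (54.957298278808594, 89.27676391601562), 68.55066680908203) plane slopes deg [-0.18403621 -0.36156373] 0.07984966057483146 271
scene 435 ((588.7119750976562, -22.18355941772461), (49.39826965332031, 75.51084899902344), 67.6361312866211) plane slopes deg [1.04014919 0.5162112 ] 0.08185315136681814 229
```

View pics/scene15.png

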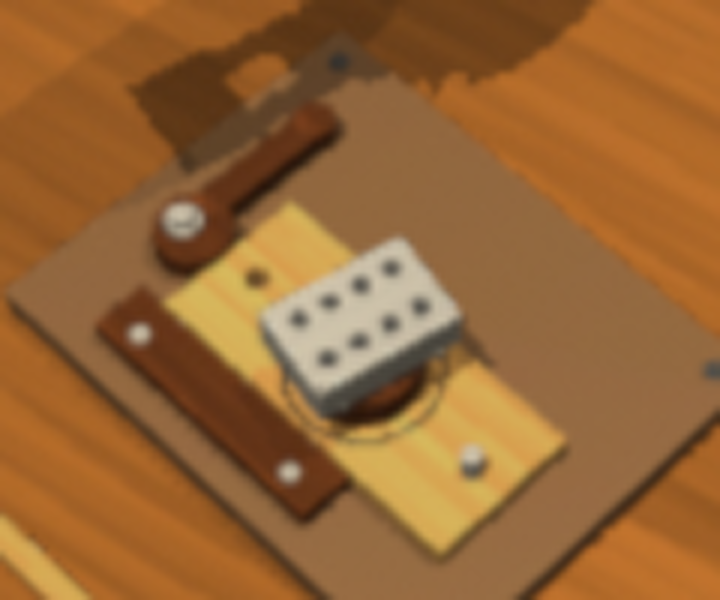

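View pics/top15.png

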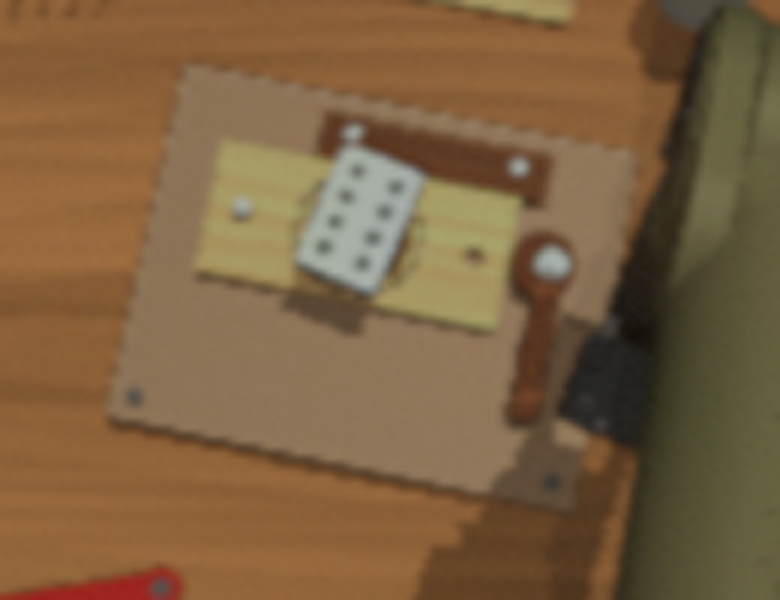

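The block stands alone and level within about 1° (slopes −0.2°/−0.4° in the top view, 1.0°/0.5° in the scene view), with its top at about 80 mm as expected. I wait and re-check for rocking before handing in.

Call:
move_arm(
  series="0 0 -10 0 1; 0 0 0 0 1; 0 0 0 0 1; 0 0 0 0 1; 0 0 0 0 1",
)

```text
t: 37.98
tcp_pos: [0.522, -0.1862, 0.386]
ee_rot: [179.2, 0.4, 68.2]
wrist_force: [0.7, 0.1, -1.0]
finger_gap: 0.0871
```

```bash
python3 - <<'E'
from plan import *
from meas import *
for nm in ["top","scene"]:
    im,d=optics.get_image(nm); P=cloud(nm,d)
    q=proj(nm,[.5886,-.0225,.08])[0].astype(int); m=comp(masks(nm,im)['block'],(q[0],q[1]))
    m2=cv2.erode(m.astype(np.uint8),np.ones((3,3)))>0; X=P[m2]; X=X[(X[:,2]>.07)&(X[:,2]<.095)]
    A=np.c_[X[:,:2]-X[:,:2].mean(0),np.ones(len(X))]; s,*_=np.linalg.lstsq(A,X[:,2],rcond=None)
    r,W=rect(nm,m,.08); print(nm,m.sum(),r,np.degrees(np.arctan(s[:2])),s[2])
    o=np.load(nm+"4_i.npy").astype(int); y,x=q; print("diff",np.abs(im.astype(int)-o)[q[1]-20:q[1]+20,q[0]-20:q[0]+20].max())
    if nm=="scene": cv2.imwrite("pics/final.png",im[:,:,::-1])
E
```

```text
top 373 ((592.0366821289062, -24.087753295898438), (55.28925323486328, 89.27676391601562), 68.55066680908203) [-0.70794408 -0.84604384] 0.07938560889915877
diff 5
scene 435 ((588.7119750976562, -22.18355941772461), (49.39826965332031, 75.51084899902344), 67.6361312866211) [0.42205954 0.34774628] 0.08186363099205397
diff 4
```

View pics/final.png

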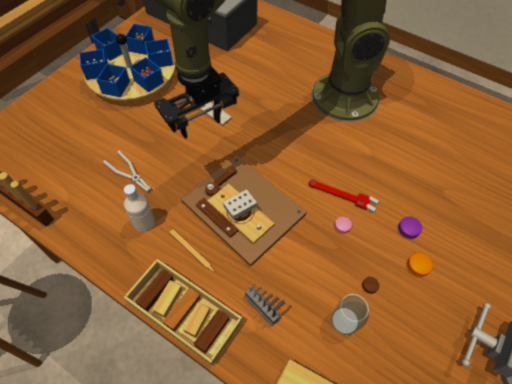

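Nothing has moved between the pictures, and everything else stands where it was. I hand in.

```bash
python3 -c "
from plant import ctrl
print(ctrl.job_done())"
```

```text
the job is handed in; nothing more can be done
None
```

The job is finished and handed in at about 38 s, in the order asked:
1. **Plate:** I swung it round the pin onto the fence.
2. **Cam lever:** I turned it clockwise to its stop, where it resisted with about 11 N.
3. **Boss:** I set the large dark one inside the pencilled circle, dome up.
4. **Block:** I lowered it onto the crown until the dome carried most of its weight. I then released it and drew the arm clear.

**Last checks:**
- **Cam and plate:** the lever runs along the jig's −x. The plate's angle agrees with the jig's to about 0.2°.
- **Boss:** it had a clear ring all round inside the circle. The block now covers it, so this was checked before the block went on.
- **Block:** its top is about 80 mm up, as it should be, and it shows no movement between pictures about 0.7 s apart.
- **Other things:** the tools, jar, bottle and other discs look unmoved in the final scene picture; I checked this by eye only.

**Disagreements and mishaps:**
- The two cameras differ by about 1° on the block's tilt (each reads under about 1°), about 2 mm on its height and about 3 mm on its position. The top view's outline also came out larger than the block really is.
- Pressing had tilted the tool by 2–3°, so I pressed the fingertips against the screwed-down board's edges to straighten it, with up to about 17 N at the wrist. On the first try at one edge the tips slid over the board's top, so I repeated it.

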